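# Weigh a batch of reagent bottles on the guarded spring scale

### The job

Stand every brown bottle on the worktop upright in its own pocket of the blue carrier, spread so that the carrier will hang level. Lift the red-knobbed latch bar out of its catch, swing the scale's guard gate well open, hang the loaded carrier by its handle bar on the scale hook and let it down slowly until the pointer has settled and the carrier hangs free; then swing the gate shut again with the latch bar dropped back in its catch. Do not disturb the timer or the flat dish.

Things in the scene. Friction and masses are not known exactly. Their poses are not given: they have to be found in the camera images.
- scale_stand: Fixed spring scale; origin on the worktop below the hook's saddle, x from saddle to column (hook opens to -x), z up. In its frame, mm: base plate x -70..190, y -115..115, 6 high; white column 260 high, front x 136; two gate posts 12 thick, 246 high, at x -35, y +95 (hinge) and -95 (catch): the carrier passes between. Catch: steel upstand x -58..-52, y -110..-94, top z 234.
- hook_saddle (a point): Top centre of the hook's saddle, where the handle bar comes to rest; z 152 mm unloaded. Saddle 28 mm wide (stand y), between a front lip 11 mm high and a rear lip 7 mm high, about 24 mm apart and flaring. A steel arm 9 mm wide, 10 thick, runs back to the column. Bring the bar in from stand -x, lying along stand y, its underside 15 to 28 mm above the saddle; then down, within 6 mm in x, 5 mm in y.
- scale_hook (a joint): How far the hook has sunk below its unloaded place, m, 0 to 0.07. Spring 200 N/m (0.49 mm per 10 g), damping 9 N s/m; a red pointer moves with it along the graduated plate. Letting a load go at once makes it shoot down; it should stay under 0.25 m/s.
- gate_hinge (a point): Point on the gate's vertical hinge axis (hinge post, on the left seen from the robot), 200 mm above the worktop.
- guard_gate (a joint): Gate angle, rad: 0 shut (runs from the hinge along stand -y), 1.57 points along stand -x to the robot, up to 2.8 folded outward left. Seen from above it opens clockwise. Clear panel in a yellow frame, 10 to 165 mm from the hinge axis, 8 mm thick (frame 11), z 160 to 236 mm, 30 mm in front of the saddle when shut. Stays where left (0.03 N m friction); held by the catch when the latch is down.
- gate_latch (a joint): Latch bar angle on the gate, rad: 0 level (down, by gravity), to 0.6 lifted. Pivot on the gate's front face 75 mm from the hinge axis, z 222 mm; its tip, 205 mm from the axis, lies behind the catch's upstand. Lift it 0.25 rad or more to clear the upstand, both when opening and when shutting the gate, then let it drop.
- latch_knob (a point): Middle of the red upright grip on the latch bar: round, 16 mm thick, 44 mm tall (22 mm above and below this point). z 270 mm when down; 135 mm from the hinge axis along the gate, 10.5 mm in front of its middle plane; 60 mm beyond the latch pivot and 48 mm above it. With the latch at 0.35 rad it has risen 18 mm and moved 20 mm towards the hinge.
- carrier: Blue bottle carrier 122x136x50 mm, 0.35 kg, four pockets, an open channel 21 mm wide along x between them; origin at the centre of its underside, z up. Central handle: two 8 mm steel rods at y +-24 mm carry a level 8 mm bar along y, underside 83 mm above the origin; the hook goes under it between the rods, from +x or -x alike. On the bar a black grip 16x16 mm, from 91 to 133 mm.
- carrier_grip (a point): Point in the black grip of the carrier at which to hold it, 118 mm above the carrier's underside, 35 mm above the bar's underside.
- carrier_bar (a point): Middle of the underside of the carrier's handle bar, which comes to lie on hook_saddle.
- pocket_0 (a point): Floor centre of a carrier pocket 51 mm square, 5 mm above the carrier's underside, at carrier x -32, y +39 mm; outer walls end 50 mm above the underside, inner ones 38 to 43.
- pocket_1 (a point): Floor centre of a carrier pocket 51 mm square, 5 mm above the carrier's underside, at carrier x +32, y +39 mm; outer walls end 50 mm above the underside, inner ones 38 to 43.
- pocket_2 (a point): Floor centre of a carrier pocket 51 mm square, 5 mm above the carrier's underside, at carrier x -32, y -39 mm; outer walls end 50 mm above the underside, inner ones 38 to 43.
- pocket_3 (a point): Floor centre of a carrier pocket 51 mm square, 5 mm above the carrier's underside, at carrier x +32, y -39 mm; outer walls end 50 mm above the underside, inner ones 38 to 43.
- bottle_0: Brown bottle to be weighed, 45 mm wide, 92 mm tall, about 0.12 kg (varies by a fifth); origin at the centre of its underside. Straight sides to 66 mm, then a shoulder, black cap 27 mm wide with free straight sides from 83 to 92 mm. Smooth glass (friction 0.3). Two to four bottles are present.
- bottle_1: Another such brown bottle, same size.
- bottle_2: Another such brown bottle, same size.
- bottle_3: Another such brown bottle, same size.
- timer: Bystander: white timer with a display, 29x64x60 mm, origin under its centre.
- dish: Bystander: flat lidded round dish, 62 mm wide, 12 mm high, origin under its centre.
There are look-alikes about, which are no part of the job. What is shaped like the bottle_2 but purple is not meant.

How it is judged:
By the outcome, as a careful person would: the job done as asked, in the order asked, and still so for the second after the job is handed in, with the robot touching nothing.
Of bottle_0, bottle_1, bottle_2, bottle_3 only 2 to 4 are there at a start; the rules pass over those that are not, and their reading is None.
At some moment in a run one of bottle_0, bottle_1, bottle_2, bottle_3 may be knocked a few centimetres aside while the robot is not near it.
It also fails if it takes over 210 s, if anything falls off the work surface, if the arm or the gripper's body presses on something with over 40 N, if the wrist force passes 120 N, or if a joint passes its speed limit or range.

### The arm

A 6-joint arm with a two-finger parallel gripper is mounted at the origin on a cart in front of the work surface, level with it; the furniture and walls round the work are solid. World frame = base frame: x ahead of the robot, y to its left, z up, the work surface at z = 0. Lengths are in m, angles in degrees, forces in N, time in s.
With the tool pointing down it reaches from about 0.25 to 0.8 m from the base axis. Payload 8.5 kg.
Tool frame: the origin (TCP) lies on the centre line of the jaws, within the pads' length; the fingertips stand 14 mm ahead of it and the grasp point (between the pads) lies 5 mm behind it; z points along the fingers, y is the line along which they close (so a half turn about z gives the same grasp; the last joint's range is limited). The gripper opens to 85 mm and grips with 20 to 120 N. Pads are 22 mm wide; open, the fingers measure 114 mm over their backs; the gripper's body (76 mm by 85 mm) begins 54 mm behind the grasp point. The pads swing forward as they close: fully open they stand 13 mm farther back than shut.
Start: joints at [66.406, 13.648, -0.773, 75.585, 0, 90], TCP at [0.21, 0.481, 0.245] pointing down, gripper open.
Joint ranges: [-152.45, 152.45], [-59.26, 108.67], [-65.41, 83.53], [-104.44, 129.93], [-82.83, 76.93], [-180, 180]. Speed limits (degrees/s): [127.2, 127.2, 159.86, 180, 180, 180].

### API

Orientations are given as a 3x3 rotation matrix whose columns are the frame's x, y, z axes.
In Python, from bench import state, imaging, env gives the robot as it stands.
- The arm moves only by the tool servo_tool, never from a script. Its arguments are lists of equal length, an entry for each row: "linear": the shift along the world's x, y, z in mm, a list of three; "twist": the turn, a rotation vector about the world's x, y, z in degrees, a list of three. In form: {"linear": [[x, y, z], ...], "twist": [[ax, ay, az], ...]}. A call has exactly 5 rows; each row shifts and turns the commanded pose from where the row before left it; what a row does not reach is not made up. A row lasts 1/10 s, in which the tool goes at most 50 mm and 8.59 degrees, less where a joint would pass 70% of its speed; a pose out of reach is approached as far as the arm can. A call is refused whole if a number of a shift passes 50 or a number of a turn 8.59, either way. A call with a gripper value outside its range is refused whole. "jaw" is the finger opening in mm, from 0 to 85.4, set as the call begins (left out, the last holds). The fingers move at their own pace and stop on an object; "force" is the grip in N (left out, the last holds). Time passes only in rows, so rows that do not move let the fingers close, or fill a call up. It gives the time, the measured TCP pose, the force, the opening and the grip force at its end, in the units of the state.
- state(): the state, without advancing time (a new reading comes with each control period).
- imaging.snapshot(name): name is "scene" or "top"; returns (picture, depth): 400x640x3 uint8, red, green, blue; 400x640 float32, m along the optical axis (not along the pixel's ray), 0 where there is no reading.
- imaging.calibration(name): a dict with "intrinsics" (3x3 intrinsics, pixels), "R" (3x3) and "t" (3): a world point X has camera coordinates R X + t. Camera axes: x right, y down, z forward; pixel columns grow to the right and rows downward; lengths in m; the calibration is good to about 2 mm. A picture is of the moment at which its call begins. calibration takes no time and is no camera call.
- env.close_job(): hands the job in; it is judged then, once.
The state is a dict: "t": time; "joints": joint angles; "dq": joint speeds; "effort": joint torques, N m; "tool_pos": TCP position; "tcp_rot": TCP orientation; "force": force on the tool from outside, world axes, zero at the start; "ft_torque": the same for the moment, N m; "gripper_width": finger opening in m; "grip_force": force on a finger pad.
Only numpy, scipy, OpenCV 4.12 (cv2) and the standard library are available. Lean on these libraries where they do the work, as an engineer would, in place of code of your own. Each camera call takes 0.05 s, during which the arm holds its last target. There are 200 camera calls.

## Working session

There is one attempt and no reset: what is moved stays moved. The work goes in short steps, Python scripts to look and compute and a tool call to move; the robot and the scene stay as the last step left them, time stands still between calls to the robot, and variables do not carry over. Pictures are saved under pics/ and viewed, at most 14 in all, crops included, and the job is handed in when it is done.

Besides the shell and the picture viewer there is one more tool, called after "Request:" as name(argument=value, ...) on one line, values as JSON. servo_tool: Moves the arm, as the interface text tells. Its arguments: {"type":"object","properties":{"linear":{"type":"array","items":{"type":"array","items":{"type":"number"}}},"twist":{"type":"array","items":{"type":"array","items":{"type":"number"}}},"jaw":{"type":"number"},"force":{"type":"number"}},"required":["linear","twist"]}

```bash
mkdir -p pics; ls; cat > h.py <<'E'
import numpy as np, cv2
from bench import state, imaging, env
def snap(n,save=None):
    im,d=imaging.snapshot(n); im=np.array(im)
    if save: cv2.imwrite(f'pics/{save}.png',im[:,:,::-1])
    return im,np.array(d)
def cal(n):
    c=imaging.calibration(n); return np.array(c['intrinsics']),np.array(c['R']),np.array(c['t'])
def ray(n,u,v,z):
    K,R,t=cal(n); o=-R.T@t; d=R.T@np.linalg.inv(K)@np.array([u,v,1.]); return o+d*(z-o[2])/d[2]
def cloud(n,d):
    K,R,t=cal(n); v,u=np.mgrid[:d.shape[0],:d.shape[1]]
    P=np.stack([(u-K[0,2])/K[0,0]*d,(v-K[1,2])/K[1,1]*d,d],-1); P=(P-t)@R; P[d==0]=np.nan; return P
def proj(n,X):
    K,R,t=cal(n); p=K@(R@np.array(X,float)+t); return p[:2]/p[2]
E
python3 - <<'E'
from h import *
for n in('scene','top'):
    im,d=snap(n,n+'0'); np.save(n+'_d.npy',d); K,R,t=cal(n); print(n,K.round(1).tolist(),(-R.T@t).round(3),R.round(2).tolist())
s=state();print(s)
E
```

```text
pics
scene [[405.6, 0.0, 321.7], [0.0, 405.6, 196.2], [0.0, 0.0, 1.0]] [ 0.66  -0.398  0.833] [[0.97, 0.25, 0.01], [0.2, -0.74, -0.64], [-0.16, 0.62, -0.76]]
top [[504.5, 0.0, 322.3], [0.0, 504.5, 209.0], [0.0, 0.0, 1.0]] [0.297 0.114 1.419] [[0.03, -1.0, 0.02], [-0.98, -0.03, -0.19], [0.19, -0.01, -0.98]]
{'t': 0.1, 'joints': array([ 6.64064197e+01,  1.36778872e+01, -8.11905049e-01,  7.55830540e+01,
       -6.17344311e-04,  9.00012938e+01]), 'dq': array([ 0.01712307, -0.05389733,  0.10708213,  0.05014396,  0.09459493,
       -0.03992855]), 'effort': array([ 9.16837125e-04, -5.39724040e+01,  3.46997488e+01,  1.34751928e-02,
        1.97184647e-05, -1.11905237e-05]), 'tool_pos': array([0.20999433, 0.48079699, 0.24473993]), 'tcp_rot': array([[-9.16398548e-01,  4.00266726e-01, -4.99001689e-04],
       [ 4.00267037e-01,  9.16397802e-01, -1.16943880e-03],
       [-1.08033909e-05, -1.27140595e-03, -9.99999192e-01]]), 'force': array([ 0.0941321 ,  0.24683124, -1.02709506]), 'ft_torque': array([ 0.04285934, -0.01041837, -0.0430202 ]), 'grip_force': 0.0, 'gripper_width': 0.08518306188695547}
```

View pics/scene0.png

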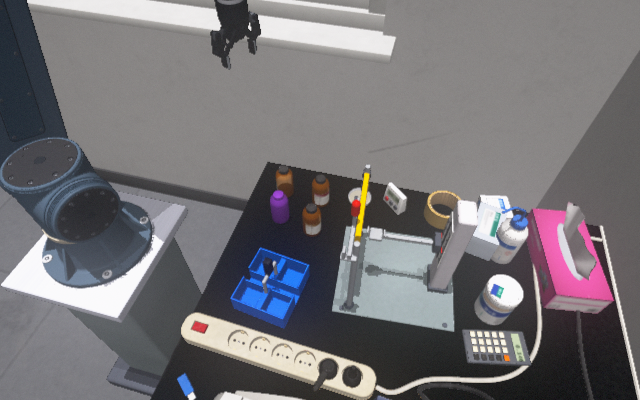

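View pics/top0.png

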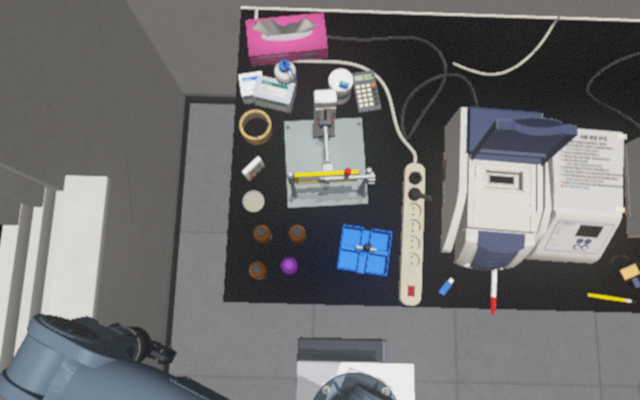

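```bash
python3 - <<'E'
from h import *
s=cv2.imread('pics/scene0.png');t=cv2.imread('pics/top0.png')
a=cv2.resize(s[155:335,220:470],None,fx=2.4,fy=2.4,interpolation=3)[:430]
b=cv2.resize(t[80:290,220:420],None,fx=2,fy=2,interpolation=3)
a=cv2.resize(s[155:335,220:420],(400,360),interpolation=3)
b=cv2.resize(t[110:290,220:400],(400,400),interpolation=3)[:360]
cv2.imwrite('pics/c0.png',np.hstack([a,b]))
for n in('top','scene'):
    im=cv2.imread(f'pics/{n}0.png');d=np.load(n+'_d.npy');P=cloud(n,d);hsv=cv2.cvtColor(im,cv2.COLOR_BGR2HSV)
    def blobs(name,lo,hi,mn=15):
        m=cv2.inRange(hsv,lo,hi);k,l,st,c=cv2.connectedComponentsWithStats(m)
        for i in range(1,k):
            if st[i,4]>=mn:
                q=P[l==i];q=q[~np.isnan(q[:,0])]
                print(n,name,c[i].round(1),st[i].tolist(),'med',np.median(q,0).round(3),'lo',np.percentile(q,3,0).round(3),'hi',np.percentile(q,97,0).round(3)) if len(q) else 0
    blobs('brown',(3,120,40),(18,255,200)); blobs('purple',(130,100,40),(155,255,255)); blobs('blue',(100,180,120),(115,255,255),150); blobs('yellow',(20,150,120),(32,255,255)); blobs('red',(0,200,120),(4,255,255),8)
E
```

```text
top brown [261.8 234.4] [253, 225, 17, 18, 165] med [0.477 0.258 0.075] lo [0.464 0.243 0.001] hi [0.504 0.29  0.085]
top brown [296.6 233.9] [289, 225, 16, 18, 146] med [0.48  0.166 0.076] lo [0.467 0.147 0.025] hi [0.507 0.187 0.084]
top brown [258.  269.9] [248, 261, 20, 18, 169] med [0.383 0.263 0.075] lo [0.366 0.247 0.   ] hi [0.405 0.292 0.085]
top purple [288.9 265.3] [280, 256, 19, 19, 279] med [0.398 0.183 0.078] lo [ 0.38   0.163 -0.002] hi [0.421 0.209 0.094]
top blue [346.3 245.2] [337, 224, 27, 48, 199] med [0.473 0.037 0.038] lo [ 0.393 -0.012  0.001] hi [0.515 0.053 0.052]
top yellow [318.6 173.7] [295, 171, 50, 8, 184] med [0.61  0.114 0.234] lo [0.603 0.053 0.227] hi [0.617 0.167 0.239]
top yellow [354.2 171.6] [351, 170, 7, 4, 26] med [0.617 0.027 0.235] lo [0.614 0.019 0.232] hi [0.621 0.034 0.239]
top yellow [605.9 297. ] [587, 293, 38, 10, 180] med [ 0.34  -0.696  0.008] lo [ 0.33  -0.746 -0.004] hi [ 0.35  -0.65   0.015]
scene brown [284.5 181.6] [276, 170, 17, 27, 289] med [0.396 0.255 0.063] lo [0.372 0.248 0.018] hi [0.409 0.275 0.082]
scene brown [319.6 187.5] [312, 179, 17, 21, 200] med [0.49  0.25  0.073] lo [0.469 0.242 0.039] hi [0.507 0.27  0.082]
scene brown [311.2 216.7] [302, 205, 19, 21, 233] med [0.495 0.154 0.072] lo [0.472 0.147 0.049] hi [0.511 0.178 0.082]
scene purple [279.2 206.8] [270, 190, 20, 34, 539] med [0.408 0.173 0.061] lo [0.384 0.164 0.004] hi [0.424 0.201 0.093]
scene blue [273.3 284.4] [230, 247, 80, 73, 2692] med [ 0.458 -0.011  0.017] lo [ 0.391 -0.08   0.002] hi [0.511 0.053 0.051]
scene yellow [361.9 206.6] [355, 173, 15, 68, 383] med [0.615 0.089 0.235] lo [0.605 0.018 0.134] hi [0.624 0.183 0.237]
scene red [355.8 203.3] [352, 200, 8, 7, 40] med [0.608 0.045 0.29 ] lo [0.603 0.041 0.286] hi [0.613 0.05  0.293]
```

View pics/c0.png

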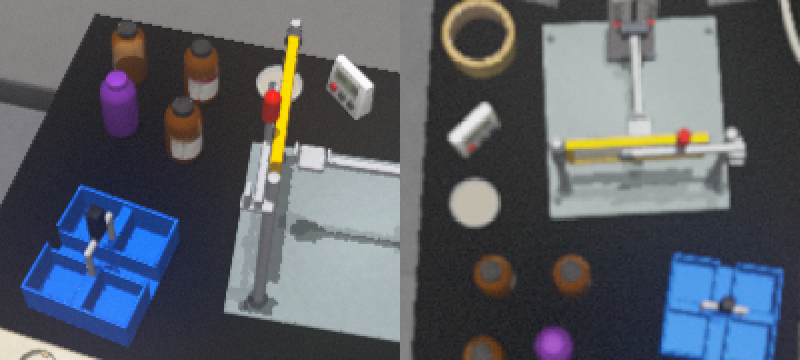

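```bash
python3 - <<'E'
from h import *
s=cv2.imread('pics/scene0.png');t=cv2.imread('pics/top0.png')
a=cv2.resize(s[160:245,260:340],None,fx=5,fy=5,interpolation=3)
b=cv2.resize(t[217:285,240:312],(400,425),interpolation=3)
cv2.imwrite('pics/c1.png',np.hstack([a,b]))
hsv=cv2.cvtColor(t,cv2.COLOR_BGR2HSV);d=np.load('top_d.npy');P=cloud('top',d)
hs=cv2.cvtColor(s,cv2.COLOR_BGR2HSV);ds=np.load('scene_d.npy');Ps=cloud('scene',ds)
# caps: points at z .087-.097 near bottles
for (x,y) in((.477,.258),(.48,.166),(.383,.263),(.398,.183)):
  for nm,Q in(('t',P),('s',Ps)):
    m=(np.abs(Q[...,2]-.092)<.007)&(np.hypot(Q[...,0]-x,Q[...,1]-y)<.04)
    q=Q[m];u=np.argwhere(m); print(nm,'cap',len(q),q.mean(0).round(4), (q[:,:2].min(0)+q[:,:2].max(0)).round(3)/2,q[:,2].max().round(3), 'px',u.mean(0)[::-1].round(1))
blue=lambda h:cv2.inRange(h,(100,150,60),(118,255,255))>0
for nm,Q,h in(('t',P,hsv),('s',Ps,hs)):
    m=blue(h)&(Q[...,0]>.37)&(Q[...,0]<.54)&(np.abs(Q[...,1]+.013)<.09)&(Q[...,2]>.035)&(Q[...,2]<.06)
    r=cv2.minAreaRect(Q[m][:,:2].astype(np.float32)*1000);print(nm,'carrier',r)
    m=(np.abs(Q[...,0]-.452)<.03)&(np.abs(Q[...,1]+.013)<.03)&(Q[...,2]>.122)&(Q[...,2]<.145);print('grip',m.sum(),Q[m].mean(0).round(4),Q[m].max(0).round(3),Q[m].min(0).round(3))
    y=(cv2.inRange(h,(20,130,100),(33,255,255))>0)&(Q[...,2]>.225)&(Q[...,2]<.245)&(Q[...,0]>.55)
    q=Q[y];c=q.mean(0);v=np.linalg.svd((q-c)[:,:2])[2][0];v*=-np.sign(v[1]);print('gate c',c.round(4),'dir',v.round(4),'ang',np.degrees(np.arctan2(v[0],-v[1])).round(2),'extent',np.percentile((q-c)[:,:2]@v,[1,99]).round(4))
    # base plate
    m=(Q[...,0]>.53)&(Q[...,0]<.86)&(Q[...,1]>-.05)&(Q[...,1]<.25)&(Q[...,2]>-.0)&(Q[...,2]<.013)&(h[...,1]<70)&(h[...,2]>90)
    print('base',m.sum(),cv2.minAreaRect(Q[m][:,:2].astype(np.float32)*1000))
    m=(Q[...,0]>.61)&(Q[...,0]<.74)&(np.abs(Q[...,1]-.1)<.06)&(Q[...,2]>.13)&(Q[...,2]<.175)
    q=Q[m]; print('hook',m.sum()); 
    for k in range(0,len(q),max(1,len(q)//14)): print(q[k].round(3),end=' ')
    print()
    for nme,(x,yy) in dict(timer=(.66,.28),dish=(.565,.28)).items(): pass
    r=(cv2.inRange(h,(0,150,80),(6,255,255))>0)&(Q[...,2]>.24)&(Q[...,2]<.32)&(Q[...,0]>.5);q=Q[r];print('knob',r.sum(),q.mean(0).round(4),q.max(0).round(3),q.min(0).round(3))
E
```

```text
t cap 76 [0.486  0.2618 0.0918] [0.487 0.262] 0.099 px [260.5 230.9]
s cap 77 [0.487  0.262  0.0906] [0.4865 0.262 ] 0.094 px [320.  178.6]
t cap 76 [0.4886 0.1661 0.0915] [0.49   0.1665] 0.098 px [296.6 230.9]
s cap 90 [0.4901 0.1663 0.0908] [0.49   0.1675] 0.094 px [310.8 208. ]
t cap 84 [0.3866 0.2681 0.0915] [0.3865 0.2685] 0.096 px [256.2 268.5]
s cap 78 [0.3883 0.2684 0.0905] [0.387  0.2705] 0.094 px [283.  169.3]
t cap 83 [0.4014 0.1841 0.0914] [0.402  0.1845] 0.097 px [288.6 263.7]
s cap 82 [0.4032 0.1842 0.0907] [0.402 0.185] 0.095 px [277.9 194.9]
t carrier ((450.7369079589844, -19.284805297851562), (136.39137268066406, 122.70262145996094), 82.72856903076172)
grip 40 [ 0.4497 -0.0189  0.1316] [ 0.457 -0.012  0.138] [ 0.442 -0.027  0.123]
gate c [0.6107 0.1017 0.2342] dir [ 0.0852 -0.9964] ang 4.89 extent [-0.0699  0.0825]
base 5151 ((722.943603515625, 84.16427612304688), (294.01580810546875, 257.4096374511719), 5.130420207977295)
hook 214
[0.739 0.098 0.153] [0.726 0.098 0.152] [0.713 0.095 0.15 ] [0.701 0.097 0.153] [0.692 0.089 0.156] [0.68  0.092 0.151] [0.667 0.086 0.15
[... 306 characters left out ...]
44, 123.2936782836914), 82.91181182861328)
grip 72 [ 0.452  -0.0193  0.1307] [ 0.459 -0.01   0.135] [ 0.443 -0.026  0.122]
gate c [0.6147 0.0879 0.2347] dir [ 0.0836 -0.9965] ang 4.79 extent [-0.0851  0.0712]
base 7840 ((710.769287109375, 107.93399047851562), (266.46502685546875, 255.4905242919922), 4.68501091003418)
hook 413
[0.632 0.097 0.162] [0.633 0.087 0.162] [0.655 0.098 0.152] [0.64  0.088 0.152] [0.662 0.092 0.152] [0.673 0.093 0.151] [0.669 0.089 0.152] [0.654 0.083 0.151] [0.711 0.097 0.152] [0.682 0.09  0.148] [0.639 0.076 0.148] [0.707 0.093 0.15 ] [0.692 0.091 0.144] [0.707 0.092 0.143] [0.738 0.093 0.15 ] 
knob 122 [0.6076 0.0428 0.2799] [0.615 0.053 0.293] [0.6   0.039 0.26 ]
```

View pics/c1.png

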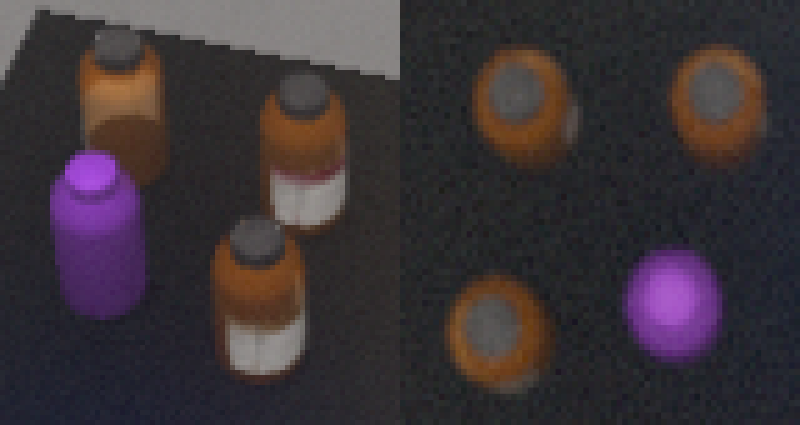

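Candidates, scene pixels: brown bottles at (285,180), (320,190) and (312,219), all with black caps, and a purple one at (279,207). White bottles at (510,236) and (497,298) are no match either. In the crop the three brown ones have cap tops at z≈92 mm, so all three are meant; purple is excluded. The gate is shut, with its knob at about (0.606, 0.046) in the world frame. The carrier is at (0.451, -0.019), yaw -7°.

Request:
servo_tool(linear=[[28,-31.4,0],[28,-31.4,0],[28,-31.4,0],[28,-31.4,0],[28,-31.4,0]], twist=[[0,0,1.64],[0,0,1.64],[0,0,1.64],[0,0,1.64],[0,0,1.64]], jaw=50, force=40)

```text
t: 0.6
tool_pos: [0.3508, 0.3226, 0.2451]
tcp_rot: [[-0.965, 0.264, -0.0], [0.264, 0.965, -0.0], [0.0, -0.0, -1.0]]
force: [1.4, 1.1, 0.0]
gripper_width: 0.05
grip_force: 0.0
```

Request:
servo_tool(linear=[[28,-31.4,0],[28,-31.4,0],[28,-31.4,0],[28,-31.4,0],[28,-31.4,0]], twist=[[0,0,1.64],[0,0,1.64],[0,0,1.64],[0,0,1.64],[0,0,1.64]])

```text
t: 1.1
tool_pos: [0.4909, 0.1655, 0.2451]
tcp_rot: [[-0.992, 0.124, -0.0], [0.124, 0.992, -0.0], [0.0, -0.0, -1.0]]
force: [-0.4, 0.4, -0.3]
gripper_width: 0.05
grip_force: 0.0
```

Request:
servo_tool(linear=[[0,0,-35],[0,0,-35],[0,0,-20],[0,0,0],[0,0,0]], twist=[[0,0,0],[0,0,0],[0,0,0],[0,0,0],[0,0,0]])

```text
t: 1.6
tool_pos: [0.4901, 0.1671, 0.1556]
tcp_rot: [[-0.992, 0.125, -0.001], [0.125, 0.992, -0.0], [0.001, -0.0, -1.0]]
force: [0.8, -0.2, 0.7]
gripper_width: 0.05
grip_force: 0.0
```

Request:
servo_tool(linear=[[0,0,-25],[0,0,-25],[0,0,-9],[0,0,0],[0,0,0]], twist=[[0,0,0],[0,0,0],[0,0,0],[0,0,0],[0,0,0]])

```text
t: 2.1
tool_pos: [0.4909, 0.1674, 0.0976]
tcp_rot: [[-0.992, 0.125, 0.002], [0.125, 0.992, 0.0], [-0.001, 0.001, -1.0]]
force: [-0.4, 0.9, -0.0]
gripper_width: 0.0501
grip_force: 0.0
```

Request:
servo_tool(linear=[[0,0,0],[0,0,0],[0,0,0],[0,0,0],[0,0,0]], twist=[[0,0,0],[0,0,0],[0,0,0],[0,0,0],[0,0,0]], jaw=18)

```text
t: 2.6
tool_pos: [0.4911, 0.1675, 0.0976]
tcp_rot: [[-0.992, 0.125, 0.002], [0.125, 0.992, 0.001], [-0.002, 0.001, -1.0]]
force: [0.3, 0.7, 5.1]
gripper_width: 0.0249
grip_force: 38.9
```

Request:
servo_tool(linear=[[0,0,0],[0,0,10],[0,0,20],[0,0,30],[0,0,0]], twist=[[0,0,0],[0,0,0],[0,0,0],[0,0,0],[0,0,0]])

```text
t: 3.1
tool_pos: [0.492, 0.1677, 0.1605]
tcp_rot: [[-0.992, 0.125, 0.006], [0.125, 0.992, 0.002], [-0.005, 0.002, -1.0]]
force: [0.7, -0.4, -1.0]
gripper_width: 0.0243
grip_force: 39.5
```

```bash
python3 - <<'E'
from h import *
a,_=snap('scene');b,_=snap('top')
u=proj('scene',[.49,.166,.1]).astype(int);v=proj('top',[.49,.166,.1]).astype(int);print(u,v)
c=cv2.resize(a[u[1]-60:u[1]+40,u[0]-50:u[0]+50],(400,400));d=cv2.resize(b[v[1]-50:v[1]+50,v[0]-50:v[0]+50],(400,400))
cv2.imwrite('pics/g1.png',np.hstack([c,d])[:,:,::-1]);print(state()['force'],state()['gripper_width'])
E
```

```text
[310 205] [296 229]
[-0.64584123  0.38231674 -1.36767259] 0.024521040389207705
```

View pics/g1.png

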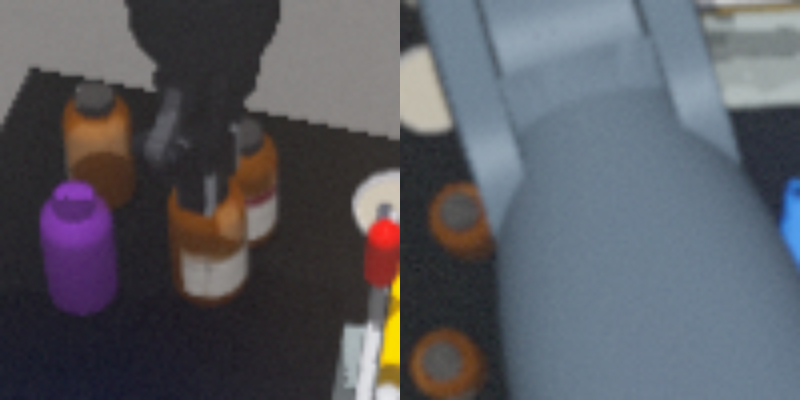

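Request:
servo_tool(linear=[[0,0,20],[-1,-30,0],[-1,-40,0],[-1,-40,0],[-1,-30,0]], twist=[[0,0,0],[0,0,0],[0,0,0],[0,0,0],[0,0,0]])

```text
t: 3.7
tool_pos: [0.4851, 0.0252, 0.1754]
tcp_rot: [[-0.992, 0.126, -0.002], [0.126, 0.992, -0.001], [0.002, -0.001, -1.0]]
force: [0.2, -0.6, -1.2]
gripper_width: 0.0241
grip_force: 39.6
```

Request:
servo_tool(linear=[[0,-11,0],[0,0,0],[0,0,0],[0,0,0],[0,0,0]], twist=[[0,0,0],[0,0,0],[0,0,0],[0,0,0],[0,0,0]])

```text
t: 4.2
tool_pos: [0.4861, 0.0171, 0.1761]
tcp_rot: [[-0.992, 0.124, -0.0], [0.124, 0.992, 0.0], [0.0, 0.0, -1.0]]
force: [0.7, 1.1, -0.8]
gripper_width: 0.0244
grip_force: 39.6
```

```bash
python3 - <<'E'
from h import *
a,_=snap('scene','p1s');s=state();print(s['tool_pos'],s['tcp_rot'].round(4).tolist(),s['force'],s['ft_torque'])
u=proj('scene',s['tool_pos']-[0,0,.06]).astype(int)
cv2.imwrite('pics/p1.png',cv2.resize(a[u[1]-60:u[1]+60,u[0]-70:u[0]+50],(600,600))[:,:,::-1])
E
```

```text
[0.48612011 0.01697723 0.17617657] [[-0.9923, 0.1238, -0.0002], [0.1238, 0.9923, 0.0], [0.0002, -0.0, -1.0]] [-0.53162823  0.58875721 -1.18888285] [-0.00120229 -0.02839515 -0.00872795]
```

View pics/p1.png

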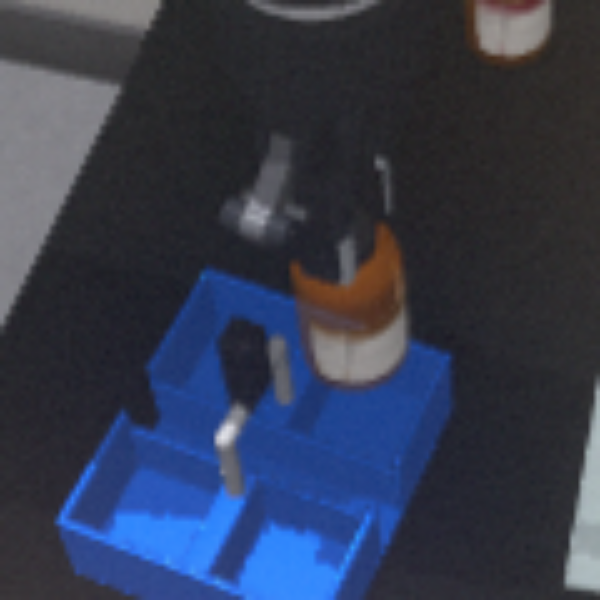

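Request:
servo_tool(linear=[[2,0,0],[0,0,-20],[0,0,-20],[0,0,-10],[0,0,-10]], twist=[[0,0,0],[0,0,0],[0,0,0],[0,0,0],[0,0,0]])

```text
t: 4.75
tool_pos: [0.4882, 0.0163, 0.1158]
tcp_rot: [[-0.992, 0.125, -0.0], [0.125, 0.992, -0.0], [0.0, -0.0, -1.0]]
force: [-1.0, 0.2, -1.1]
gripper_width: 0.0248
grip_force: 39.7
```

Request:
servo_tool(linear=[[0,0,-6],[0,0,-5],[0,0,0],[0,0,0],[0,0,0]], twist=[[0,0,0],[0,0,0],[0,0,0],[0,0,0],[0,0,0]])

```text
t: 5.25
tool_pos: [0.4884, 0.0161, 0.1057]
tcp_rot: [[-0.992, 0.125, 0.001], [0.125, 0.992, -0.0], [-0.001, -0.0, -1.0]]
force: [0.6, -0.1, -1.8]
gripper_width: 0.0241
grip_force: 39.7
```

Request:
servo_tool(linear=[[0,0,-2],[0,0,-1],[0,0,0],[0,0,0],[0,0,0]], twist=[[0,0,0],[0,0,0],[0,0,0],[0,0,0],[0,0,0]])

```text
t: 5.75
tool_pos: [0.4884, 0.0162, 0.1026]
tcp_rot: [[-0.992, 0.125, 0.001], [0.125, 0.992, 0.0], [-0.001, 0.0, -1.0]]
force: [0.5, 0.6, 4.7]
gripper_width: 0.0246
grip_force: 40.2
```

Request:
servo_tool(linear=[[0,0,0],[0,0,0],[0,0,0],[0,0,0],[0,0,15]], twist=[[0,0,0],[0,0,0],[0,0,0],[0,0,0],[0,0,0]], jaw=48)

```text
t: 6.25
tool_pos: [0.4869, 0.016, 0.1159]
tcp_rot: [[-0.992, 0.125, -0.003], [0.125, 0.992, -0.0], [0.003, -0.001, -1.0]]
force: [0.4, 0.5, 0.2]
gripper_width: 0.048
grip_force: 0.0
```

Request:
servo_tool(linear=[[0,0,30],[0,10,30],[0,50,0],[0,50,0],[0,50,0]], twist=[[0,0,0],[0,0,0],[0,0,0],[0,0,0],[0,0,0]])

```text
t: 6.75
tool_pos: [0.4881, 0.1775, 0.1777]
tcp_rot: [[-0.992, 0.127, 0.001], [0.127, 0.992, 0.0], [-0.001, 0.0, -1.0]]
force: [0.2, -0.8, 0.2]
gripper_width: 0.0478
grip_force: 0.0
```

```bash
cat >> h.py <<'E'
def caps(n,box=(.3,.8,-.12,.4)):
    im,d=snap(n); P=cloud(n,d); h=cv2.cvtColor(im,cv2.COLOR_RGB2HSV)
    br=cv2.dilate(cv2.inRange(h,(3,120,40),(18,255,200)),np.ones((5,5)))>0
    m=(np.abs(P[...,2]-.093)<.009)&(P[...,0]>box[0])&(P[...,0]<box[1])&(P[...,1]>box[2])&(P[...,1]<box[3])
    k,l,st,c=cv2.connectedComponentsWithStats(m.astype(np.uint8))
    for i in range(1,k):
        if st[i,4]>25:
            q=P[l==i]; print(n,st[i,4],'brown' if br[l==i].mean()>.2 else 'other',c[i].round(0),q.mean(0).round(4))
E
python3 - <<'E'
from h import *
caps('top');caps('scene');s=state();print(s['tool_pos'])
E
```

```text
top 36 brown [258. 232.] [0.4839 0.268  0.0912]
top 111 other [353. 233.] [0.4858 0.0163 0.0931]
top 27 other [360. 246.] [ 0.4526 -0.0032  0.0903]
top 86 brown [256. 268.] [0.3865 0.2681 0.0912]
scene 78 brown [283. 169.] [0.3881 0.2683 0.0906]
scene 80 brown [320. 179.] [0.4871 0.2616 0.0905]
scene 86 other [278. 195.] [0.4029 0.1837 0.0906]
scene 176 brown [290. 262.] [0.4886 0.014  0.0929]
scene 83 other [268. 274.] [ 0.4517 -0.0229  0.0915]
scene 40 other [439. 269.] [0.7918 0.0773 0.0926]
scene 27 other [350. 288.] [ 0.6222 -0.011   0.0931]
[0.488054   0.18112041 0.17718304]
```

Request:
servo_tool(linear=[[0,40,0],[-1,41,0],[0,0,-30],[0,0,-20],[0,0,0]], twist=[[0,0,0],[0,0,0],[0,0,0],[0,0,0],[0,0,0]])

```text
t: 7.35
tool_pos: [0.4854, 0.2562, 0.1246]
tcp_rot: [[-0.992, 0.125, -0.005], [0.125, 0.992, -0.003], [0.004, -0.003, -1.0]]
force: [-0.6, 0.4, -0.2]
gripper_width: 0.0484
grip_force: 0.0
```

Request:
servo_tool(linear=[[0,0,-20],[0,0,-8],[0,0,0],[0,0,0],[0,0,0]], twist=[[0,0,0],[0,0,0],[0,0,0],[0,0,0],[0,0,0]])

```text
t: 7.85
tool_pos: [0.4877, 0.2572, 0.1003]
tcp_rot: [[-0.992, 0.126, 0.001], [0.126, 0.992, 0.001], [-0.001, 0.001, -1.0]]
force: [-0.8, 0.6, -0.9]
gripper_width: 0.048
grip_force: 0.0
```

Request:
servo_tool(linear=[[0,0,0],[0,0,0],[0,0,0],[0,0,0],[0,0,0]], twist=[[0,0,0],[0,0,0],[0,0,0],[0,0,0],[0,0,0]], jaw=18)

```text
t: 8.35
tool_pos: [0.4876, 0.2573, 0.1001]
tcp_rot: [[-0.992, 0.125, 0.001], [0.125, 0.992, 0.001], [-0.001, 0.001, -1.0]]
force: [-0.5, -0.2, 6.7]
gripper_width: 0.0244
grip_force: 38.9
```

Request:
servo_tool(linear=[[0,0,5],[0,0,25],[0,0,40],[0,0,40],[0,0,40]], twist=[[0,0,0],[0,0,0],[0,0,0],[0,0,0],[0,0,0]])

```text
t: 8.85
tool_pos: [0.4866, 0.2568, 0.2508]
tcp_rot: [[-0.992, 0.125, -0.001], [0.125, 0.992, -0.0], [0.001, -0.001, -1.0]]
force: [0.4, 0.0, -2.8]
gripper_width: 0.0242
grip_force: 39.4
```

Request:
servo_tool(linear=[[0,0,20],[0,0,0],[0,0,0],[0,0,0],[0,0,0]], twist=[[0,0,0],[0,0,0],[0,0,0],[0,0,0],[0,0,0]])

```text
t: 9.35
tool_pos: [0.4865, 0.2568, 0.2679]
tcp_rot: [[-0.992, 0.125, -0.002], [0.125, 0.992, -0.001], [0.002, -0.002, -1.0]]
force: [-0.4, -0.5, -1.4]
gripper_width: 0.0241
grip_force: 39.4
```

Request:
servo_tool(linear=[[-9,-30,0],[-9,-40,0],[-9,-40,0],[-9,-40,0],[-9,-40,0]], twist=[[0,0,0],[0,0,0],[0,0,0],[0,0,0],[0,0,0]])

```text
t: 9.85
tool_pos: [0.4411, 0.0657, 0.2685]
tcp_rot: [[-0.992, 0.125, -0.001], [0.125, 0.992, -0.0], [0.001, -0.001, -1.0]]
force: [0.7, -0.3, -0.6]
gripper_width: 0.0238
grip_force: 39.5
```

Request:
servo_tool(linear=[[-9,-40,0],[-9,-40,0],[-9,-40,0],[0,0,0],[0,0,0]], twist=[[0,0,0],[0,0,0],[0,0,0],[0,0,0],[0,0,0]])

```text
t: 10.35
tool_pos: [0.4146, -0.0537, 0.2688]
tcp_rot: [[-0.992, 0.128, -0.001], [0.128, 0.992, 0.0], [0.001, 0.0, -1.0]]
force: [-0.2, -0.3, -1.6]
gripper_width: 0.0243
grip_force: 39.6
```

Request:
servo_tool(linear=[[0,0,-30],[0,0,-30],[0,0,-25],[0,0,0],[0,0,0]], twist=[[0,0,0],[0,0,0],[0,0,0],[0,0,0],[0,0,0]])

```text
t: 10.85
tool_pos: [0.4152, -0.0521, 0.1845]
tcp_rot: [[-0.992, 0.124, -0.001], [0.124, 0.992, 0.0], [0.001, 0.0, -1.0]]
force: [1.1, -0.3, -0.5]
gripper_width: 0.0242
grip_force: 39.6
```

```bash
python3 - <<'E'
from h import *
a,_=snap('scene');s=state();print(s['tool_pos'],s['tcp_rot'].round(4).tolist())
u=proj('scene',s['tool_pos']-[0,0,.06]).astype(int)
cv2.imwrite('pics/p2.png',cv2.resize(a[u[1]-60:u[1]+60,u[0]-50:u[0]+70],(600,600))[:,:,::-1])
E
```

```text
[ 0.41575223 -0.05229228  0.18515553] [[-0.9923, 0.124, 0.0006], [0.124, 0.9923, -0.0001], [-0.0006, 0.0, -1.0]]
```

View pics/p2.png

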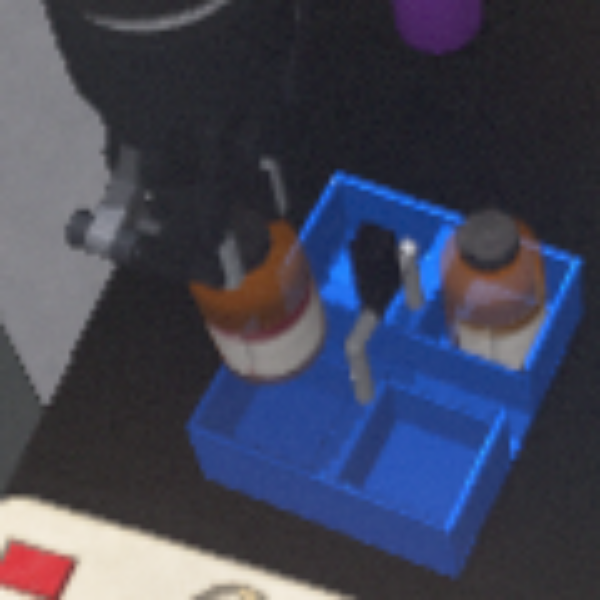

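Request:
servo_tool(linear=[[-1,-1,0],[0,0,-20],[0,0,-20],[0,0,-20],[0,0,-8]], twist=[[0,0,0],[0,0,0],[0,0,0],[0,0,0],[0,0,0]])

```text
t: 11.4
tool_pos: [0.414, -0.0541, 0.1159]
tcp_rot: [[-0.992, 0.125, -0.0], [0.125, 0.992, -0.001], [0.0, -0.001, -1.0]]
force: [-1.9, -1.4, -0.6]
gripper_width: 0.0242
grip_force: 39.7
```

Request:
servo_tool(linear=[[0,0,-6],[0,0,-5],[0,0,0],[0,0,0],[0,0,0]], twist=[[0,0,0],[0,0,0],[0,0,0],[0,0,0],[0,0,0]])

```text
t: 11.9
tool_pos: [0.4144, -0.0539, 0.1057]
tcp_rot: [[-0.992, 0.125, 0.001], [0.125, 0.992, -0.0], [-0.001, -0.0, -1.0]]
force: [-0.8, -2.6, -2.1]
gripper_width: 0.0247
grip_force: 39.6
```

Request:
servo_tool(linear=[[0,0,-2],[0,0,0],[0,0,0],[0,0,0],[0,0,0]], twist=[[0,0,0],[0,0,0],[0,0,0],[0,0,0],[0,0,0]], jaw=48)

```text
t: 12.4
tool_pos: [0.4142, -0.0539, 0.1033]
tcp_rot: [[-0.992, 0.125, 0.0], [0.125, 0.992, -0.0], [-0.0, 0.0, -1.0]]
force: [-0.2, -0.2, 0.5]
gripper_width: 0.0484
grip_force: 0.0
```

Request:
servo_tool(linear=[[0,0,20],[0,0,40],[0,0,40],[0,40,0],[0,50,0]], twist=[[0,0,0],[0,0,0],[0,0,0],[0,0,0],[0,0,0]])

```text
t: 12.9
tool_pos: [0.4152, 0.0359, 0.2047]
tcp_rot: [[-0.992, 0.13, 0.003], [0.13, 0.992, -0.0], [-0.003, 0.0, -1.0]]
force: [1.0, 0.3, -0.0]
gripper_width: 0.0479
grip_force: 0.0
```

Request:
servo_tool(linear=[[-7,50,0],[-7,50,0],[-6,50,0],[-6,42,0],[0,0,0]], twist=[[0,0,0],[0,0,0],[0,0,0],[0,0,0],[0,0,0]])

```text
t: 13.4
tool_pos: [0.3876, 0.2311, 0.2032]
tcp_rot: [[-0.993, 0.12, 0.0], [0.12, 0.993, 0.001], [-0.0, 0.001, -1.0]]
force: [-0.1, -0.7, -0.4]
gripper_width: 0.0479
grip_force: 0.0
```

```bash
python3 - <<'E'
from h import *
caps('top');caps('scene');s=state();print(s['tool_pos'])
E
```

```text
top 114 other [353. 234.] [0.4858 0.0155 0.0929]
top 26 other [360. 246.] [ 0.4524 -0.0029  0.0901]
top 118 other [378. 262.] [ 0.4125 -0.0493  0.0932]
scene 82 brown [283. 170.] [0.3884 0.2681 0.0902]
scene 87 other [278. 195.] [0.4033 0.1842 0.0901]
scene 168 brown [290. 262.] [0.4886 0.0143 0.0932]
scene 82 other [268. 274.] [ 0.4516 -0.0231  0.0919]
scene 43 other [439. 269.] [0.7917 0.0781 0.0922]
scene 198 brown [246. 281.] [ 0.4158 -0.0514  0.0928]
[0.38783882 0.22755024 0.20305728]
```

Request:
servo_tool(linear=[[0,41,0],[0,0,-20],[0,0,-40],[0,0,-20],[0,0,0]], twist=[[0,0,0],[0,0,0],[0,0,0],[0,0,0],[0,0,0]])

```text
t: 14.0
tool_pos: [0.387, 0.2653, 0.121]
tcp_rot: [[-0.992, 0.127, -0.004], [0.127, 0.992, -0.003], [0.004, -0.004, -1.0]]
force: [0.0, -0.4, 0.8]
gripper_width: 0.0482
grip_force: 0.0
```

Request:
servo_tool(linear=[[0,0,-15],[0,0,-7],[0,0,0],[0,0,0],[0,0,0]], twist=[[0,0,0],[0,0,0],[0,0,0],[0,0,0],[0,0,0]])

```text
t: 14.5
tool_pos: [0.3888, 0.2679, 0.1021]
tcp_rot: [[-0.992, 0.126, 0.001], [0.126, 0.992, 0.001], [-0.001, 0.001, -1.0]]
force: [-0.0, -0.4, -0.0]
gripper_width: 0.0481
grip_force: 0.0
```

Request:
servo_tool(linear=[[0,0,0],[0,0,0],[0,0,0],[0,0,0],[0,0,0]], twist=[[0,0,0],[0,0,0],[0,0,0],[0,0,0],[0,0,0]], jaw=18)

```text
t: 15.0
tool_pos: [0.3887, 0.2681, 0.1019]
tcp_rot: [[-0.992, 0.125, 0.001], [0.125, 0.992, 0.001], [-0.001, 0.001, -1.0]]
force: [-0.2, -0.2, 5.5]
gripper_width: 0.0238
grip_force: 39.0
```

Request:
servo_tool(linear=[[0,0,5],[0,0,25],[0,0,40],[0,0,40],[0,0,40]], twist=[[0,0,0],[0,0,0],[0,0,0],[0,0,0],[0,0,0]])

```text
t: 15.5
tool_pos: [0.3877, 0.2674, 0.2529]
tcp_rot: [[-0.992, 0.125, -0.001], [0.125, 0.992, -0.001], [0.001, -0.001, -1.0]]
force: [1.2, 0.5, -1.3]
gripper_width: 0.0233
grip_force: 39.4
```

Request:
servo_tool(linear=[[0,0,20],[0,0,0],[0,0,0],[0,0,0],[0,0,0]], twist=[[0,0,0],[0,0,0],[0,0,0],[0,0,0],[0,0,0]])

```text
t: 16.0
tool_pos: [0.3877, 0.2674, 0.27]
tcp_rot: [[-0.992, 0.125, -0.002], [0.125, 0.992, -0.002], [0.002, -0.002, -1.0]]
force: [0.1, -0.5, -1.3]
gripper_width: 0.0237
grip_force: 39.5
```

Request:
servo_tool(linear=[[10,-30,0],[10,-40,0],[10,-40,0],[10,-40,0],[10,-40,0]], twist=[[0,0,0],[0,0,0],[0,0,0],[0,0,0],[0,0,0]])

```text
t: 16.5
tool_pos: [0.438, 0.0761, 0.2705]
tcp_rot: [[-0.992, 0.125, -0.001], [0.125, 0.992, -0.0], [0.001, -0.001, -1.0]]
force: [0.9, -0.0, -0.6]
gripper_width: 0.0235
grip_force: 39.5
```

Request:
servo_tool(linear=[[10,-40,0],[10,-40,0],[10,-40,0],[10,-18,0],[0,0,0]], twist=[[0,0,0],[0,0,0],[0,0,0],[0,0,0],[0,0,0]])

```text
t: 17.0
tool_pos: [0.4788, -0.0625, 0.2701]
tcp_rot: [[-0.992, 0.129, -0.001], [0.129, 0.992, -0.0], [0.001, -0.001, -1.0]]
force: [0.4, 0.6, -1.1]
gripper_width: 0.0234
grip_force: 39.6
```

Request:
servo_tool(linear=[[0,0,-30],[0,0,-30],[0,0,-28],[0,0,0],[0,0,0]], twist=[[0,0,0],[0,0,0],[0,0,0],[0,0,0],[0,0,0]])

```text
t: 17.5
tool_pos: [0.4778, -0.0597, 0.1834]
tcp_rot: [[-0.992, 0.125, -0.001], [0.125, 0.992, 0.0], [0.001, -0.0, -1.0]]
force: [-0.1, -0.2, -1.1]
gripper_width: 0.0236
grip_force: 39.6
```

```bash
python3 - <<'E'
from h import *
a,_=snap('scene');s=state();print(s['tool_pos'],s['tcp_rot'].round(4).tolist())
u=proj('scene',s['tool_pos']-[0,0,.06]).astype(int)
cv2.imwrite('pics/p3.png',cv2.resize(a[u[1]-70:u[1]+50,u[0]-60:u[0]+60],(600,600))[:,:,::-1])
E
```

```text
[ 0.47858943 -0.05983483  0.18423865] [[-0.9922, 0.1246, 0.0006], [0.1246, 0.9922, -0.0001], [-0.0006, -0.0, -1.0]]
```

View pics/p3.png

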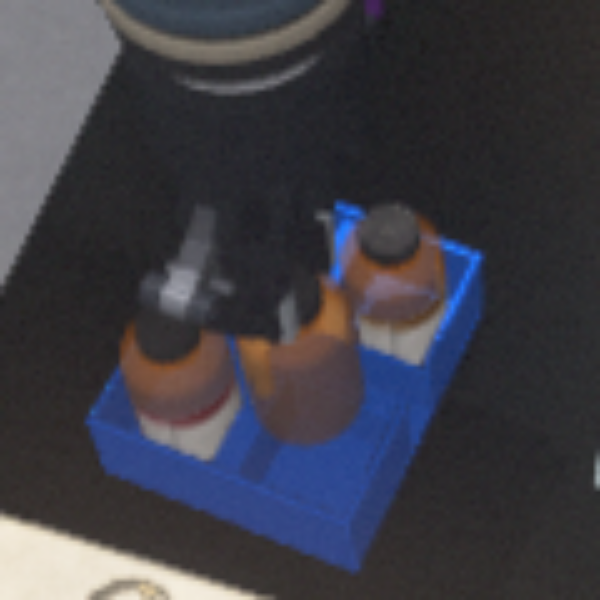

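Request:
servo_tool(linear=[[0,-1,0],[0,0,-20],[0,0,-20],[0,0,-20],[0,0,-5]], twist=[[0,0,0],[0,0,0],[0,0,0],[0,0,0],[0,0,0]])

```text
t: 18.05
tool_pos: [0.4779, -0.0612, 0.1177]
tcp_rot: [[-0.992, 0.125, -0.001], [0.125, 0.992, 0.0], [0.001, -0.0, -1.0]]
force: [-0.4, -0.0, -1.1]
gripper_width: 0.0236
grip_force: 39.6
```

Request:
servo_tool(linear=[[0,0,-6],[0,0,-5],[0,0,0],[0,0,0],[0,0,0]], twist=[[0,0,0],[0,0,0],[0,0,0],[0,0,0],[0,0,0]])

```text
t: 18.55
tool_pos: [0.4786, -0.0613, 0.1078]
tcp_rot: [[-0.992, 0.125, 0.001], [0.125, 0.992, -0.0], [-0.001, -0.0, -1.0]]
force: [0.5, -0.0, -1.8]
gripper_width: 0.024
grip_force: 39.6
```

Request:
servo_tool(linear=[[0,0,-1],[0,0,0],[0,0,0],[0,0,0],[0,0,0]], twist=[[0,0,0],[0,0,0],[0,0,0],[0,0,0],[0,0,0]], jaw=48)

```text
t: 19.05
tool_pos: [0.4784, -0.0613, 0.1063]
tcp_rot: [[-0.992, 0.125, 0.0], [0.125, 0.992, -0.0], [-0.0, -0.0, -1.0]]
force: [-0.9, 0.3, 0.4]
gripper_width: 0.0479
grip_force: 0.0
```

Request:
servo_tool(linear=[[0,0,20],[0,0,45],[0,0,45],[0,0,45],[0,0,45]], twist=[[0,0,0],[0,0,0],[0,0,0],[0,0,0],[0,0,0]])

```text
t: 19.55
tool_pos: [0.4779, -0.0612, 0.3083]
tcp_rot: [[-0.992, 0.125, 0.0], [0.125, 0.992, -0.0], [-0.0, -0.0, -1.0]]
force: [1.8, -0.1, -0.5]
gripper_width: 0.0482
grip_force: 0.0
```

Request:
servo_tool(linear=[[0,0,26],[0,0,26],[14,12,0],[14,12,0],[14,12,0]], twist=[[0,0,8.5],[0,0,8.5],[0,0,8.5],[0,0,8.5],[0,0,8.5]])

```text
t: 20.05
tool_pos: [0.5208, -0.0249, 0.3586]
tcp_rot: [[-0.813, -0.583, 0.001], [-0.583, 0.813, -0.0], [-0.001, -0.001, -1.0]]
force: [0.6, -1.5, -1.1]
gripper_width: 0.048
grip_force: 0.0
```

Request:
servo_tool(linear=[[14,12,0],[14,12,0],[14,12,0],[14,12,0],[14,12,0]], twist=[[0,0,8.5],[0,0,8.5],[0,0,8.5],[0,0,8.5],[0,0,8.5]])

```text
t: 20.55
tool_pos: [0.5908, 0.0353, 0.3582]
tcp_rot: [[-0.205, -0.979, -0.0], [-0.979, 0.205, -0.0], [0.0, 0.0, -1.0]]
force: [0.5, -0.2, 0.1]
gripper_width: 0.0475
grip_force: 0.0
```

Request:
servo_tool(linear=[[14,12,0],[0,0,0],[0,0,0],[0,0,0],[0,0,0]], twist=[[0,0,8.5],[0,0,8.5],[0,0,0],[0,0,0],[0,0,0]])

```text
t: 21.05
tool_pos: [0.6041, 0.0465, 0.3584]
tcp_rot: [[0.08, -0.997, 0.0], [-0.997, -0.08, 0.0], [0.0, -0.0, -1.0]]
force: [0.1, -0.1, 0.5]
gripper_width: 0.0478
grip_force: 0.0
```

```bash
python3 - <<'E'
from h import *
a,d=snap('scene');s=state();print(s['tool_pos'],s['tcp_rot'].round(4).tolist(),s['joints'].round(1))
P=cloud('scene',d);h=cv2.cvtColor(a,cv2.COLOR_RGB2HSV)
r=(cv2.inRange(h,(0,150,80),(6,255,255))>0)&(P[...,2]>.24)&(P[...,2]<.32)&(P[...,0]>.5);q=P[r];print(r.sum(),q.mean(0),q.max(0),q.min(0))
caps('scene')
u=proj('scene',[.606,.046,.29]).astype(int)
cv2.imwrite('pics/k1.png',cv2.resize(np.hstack([a[u[1]-50:u[1]+50,u[0]-60:u[0]+60],a[235:335,220:320]]),None,fx=3.5,fy=3.5)[:,:,::-1])
E
```

```text
[0.60405535 0.04647718 0.35853656] [[0.0807, -0.9967, 0.0004], [-0.9967, -0.0807, -0.0], [0.0001, -0.0004, -1.0]] [  4.4  21.9  27.6  95.7  -0.  -90.2]
116 [0.60812646 0.04277778 0.27951302] [0.61507495 0.05157763 0.29298297] [0.60046781 0.03882089 0.25971934]
scene 90 other [278. 195.] [0.4031 0.1835 0.0904]
scene 171 brown [290. 262.] [0.4881 0.0139 0.0932]
scene 50 other [439. 267.] [0.7904 0.0826 0.0924]
scene 80 other [268. 274.] [ 0.4516 -0.0232  0.0915]
scene 195 brown [246. 281.] [ 0.4159 -0.0511  0.093 ]
scene 207 brown [274. 293.] [ 0.4791 -0.0616  0.093 ]
scene 29 other [351. 287.] [ 0.6226 -0.0108  0.0938]
```

View pics/k1.png

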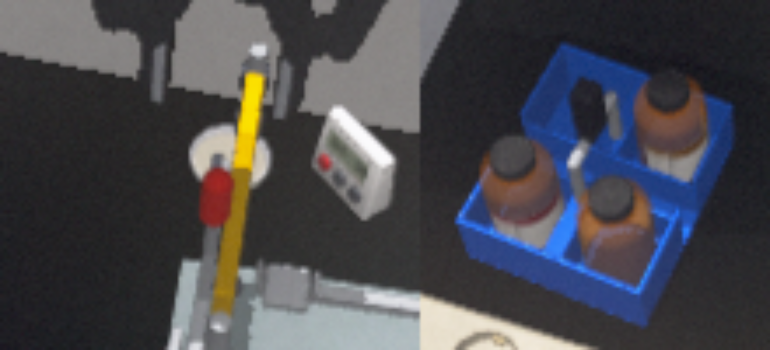

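Request:
servo_tool(linear=[[3,0,-30],[0,0,-30],[0,0,-15],[0,0,-10],[0,0,-3]], twist=[[0,0,0],[0,0,0],[0,0,0],[0,0,0],[0,0,0]])

```text
t: 21.65
tool_pos: [0.6069, 0.0466, 0.2697]
tcp_rot: [[0.083, -0.997, -0.001], [-0.997, -0.083, -0.0], [0.0, 0.001, -1.0]]
force: [-0.0, 0.2, 0.2]
gripper_width: 0.0481
grip_force: 0.0
```

Request:
servo_tool(linear=[[0,0,0],[0,0,0],[0,0,0],[0,0,0],[0,0,0]], twist=[[0,0,0],[0,0,0],[0,0,0],[0,0,0],[0,0,0]], jaw=8, force=25)

```text
t: 22.15
tool_pos: [0.6075, 0.0467, 0.2713]
tcp_rot: [[0.084, -0.996, 0.002], [-0.996, -0.084, -0.0], [0.0, -0.002, -1.0]]
force: [-2.5, -0.8, 5.5]
gripper_width: 0.0149
grip_force: 25.2
```

```bash
python3 - <<'E'
from h import *
s=state();print(s['tool_pos'],s['force'],s['gripper_width'],s['grip_force'])
# arc deltas in world mm. stand yaw 4.85, knob along dir g at gate angle th, lift phi
y=np.radians(4.85);X=np.array([np.cos(y),np.sin(y)]);Y=np.array([-np.sin(y),np.cos(y)])
def k(th,phi):
    a=np.arctan2(48,60)+phi;R=np.hypot(60,48);al=75+R*np.cos(a);z=R*np.sin(a)
    g=-Y*np.cos(th)-X*np.sin(th); f=-X*np.cos(th)+Y*np.sin(th)   # front normal
    return np.r_[g*al+f*10.5,z]
p=k(0,0);print('lift')
for ph in np.linspace(.09,.45,5): q=k(0,ph);print((q-p).round(1).tolist());p=q
print('swing',p,k(0,.45))
ths=np.radians(np.arange(7,120,7))
for t in ths: q=k(t,.45);print(round(np.degrees(t)),(q-p).round(1).tolist());p=q
E
```

```text
[0.6075324  0.0466695  0.27129949] [-2.4803604  -0.7942826   5.45154535] 0.014942138832451945 25.22209882736206
lift
[-0.4, 4.5, 5.2]
[-0.4, 5.0, 4.8]
[-0.5, 5.4, 4.3]
[-0.5, 5.8, 3.8]
[-0.5, 6.1, 3.3]
swing [  -1.31872979 -108.64899809   69.31939296] [  -1.31872979 -108.64899809   69.31939296]
7 [-13.2, 1.0, 0.0]
14 [-13.0, 2.6, 0.0]
21 [-12.6, 4.1, 0.0]
28 [-12.0, 5.6, 0.0]
35 [-11.2, 7.1, 0.0]
42 [-10.3, 8.4, 0.0]
49 [-9.2, 9.6, 0.0]
56 [-7.9, 10.6, 0.0]
63 [-6.6, 11.5, 0.0]
70 [-5.1, 12.2, 0.0]
77 [-3.6, 12.8, 0.0]
84 [-2.0, 13.1, 0.0]
91 [-0.4, 13.3, 0.0]
98 [1.2, 13.2, 0.0]
105 [2.8, 13.0, 0.0]
112 [4.4, 12.5, 0.0]
119 [5.9, 11.9, 0.0]
```

Request:
servo_tool(linear=[[0,5,5],[-1,5,5],[0,5,4],[-1,6,4],[0,6,3]], twist=[[0,0,0],[0,0,0],[0,0,0],[0,0,0],[0,0,0]])

```text
t: 22.65
tool_pos: [0.6052, 0.0743, 0.2915]
tcp_rot: [[0.084, -0.996, -0.0], [-0.996, -0.084, -0.0], [0.0, 0.0, -1.0]]
force: [-0.7, -3.0, -3.6]
gripper_width: 0.015
grip_force: 24.5
```

Request:
servo_tool(linear=[[-13,1,0],[-13,3,0],[0,0,0],[0,0,0],[0,0,0]], twist=[[0,0,-7],[0,0,-7],[0,0,0],[0,0,0],[0,0,0]])

```text
t: 23.15
tool_pos: [0.5798, 0.0779, 0.2914]
tcp_rot: [[-0.157, -0.988, 0.0], [-0.988, 0.157, 0.0], [-0.0, -0.0, -1.0]]
force: [-1.5, -0.5, -0.6]
gripper_width: 0.0151
grip_force: 25.7
```

```bash
python3 - <<'E'
from h import *
a,d=snap('scene');s=state();print(s['tool_pos'],s['force'],s['ft_torque'],s['gripper_width'],s['grip_force'])
u=proj('scene',[.606,.046,.27]).astype(int)
cv2.imwrite('pics/k2.png',cv2.resize(a[u[1]-60:u[1]+90,u[0]-90:u[0]+90],None,fx=3.5,fy=3.5)[:,:,::-1])
E
```

```text
[0.57975707 0.07787043 0.29137372] [-2.13440821  0.57931514 -0.36566084] [-0.13650489  0.21988265  0.09686825] 0.015149928497029362 25.710289478302002
```

View pics/k2.png

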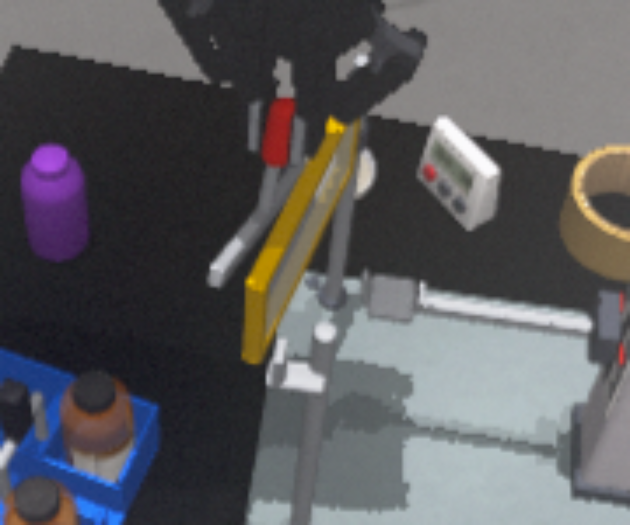

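Request:
servo_tool(linear=[[-12.6,4.1,0],[-12,5.6,0],[-11.2,7.1,0],[-10.3,8.4,0],[-9.2,9.6,0]], twist=[[0,0,-7],[0,0,-7],[0,0,-7],[0,0,-7],[0,0,-7]])

```text
t: 23.7
tool_pos: [0.524, 0.1127, 0.2914]
tcp_rot: [[-0.7, -0.714, 0.0], [-0.714, 0.7, 0.0], [-0.0, -0.0, -1.0]]
force: [0.7, -0.2, -3.0]
gripper_width: 0.015
grip_force: 25.6
```

Request:
servo_tool(linear=[[-7.9,10.6,0],[-6.6,11.5,0],[-5.1,12.2,0],[-3.6,12.8,0],[-2,13.1,0]], twist=[[0,0,-7],[0,0,-7],[0,0,-7],[0,0,-7],[0,0,-7]])

```text
t: 24.2
tool_pos: [0.4988, 0.1733, 0.2915]
tcp_rot: [[-0.983, -0.184, 0.0], [-0.184, 0.983, 0.0], [-0.0, 0.0, -1.0]]
force: [-0.0, -0.4, -0.8]
gripper_width: 0.0149
grip_force: 25.6
```

Request:
servo_tool(linear=[[-0.4,13.3,0],[1.2,13.2,0],[2.8,13,0],[4.4,12.5,0],[5.9,11.9,0]], twist=[[0,0,-7],[0,0,-7],[0,0,-7],[0,0,-7],[0,0,-7]])

```text
t: 24.7
tool_pos: [0.513, 0.2374, 0.2914]
tcp_rot: [[-0.911, 0.413, -0.0], [0.413, 0.911, 0.0], [0.0, 0.0, -1.0]]
force: [-0.8, -1.5, -1.7]
gripper_width: 0.0152
grip_force: 25.6
```

Request:
servo_tool(linear=[[0,0,0],[0,0,0],[0,0,0],[0,0,0],[0,0,0]], twist=[[0,0,0],[0,0,0],[0,0,0],[0,0,0],[0,0,0]])

```text
t: 25.2
tool_pos: [0.5126, 0.2363, 0.2915]
tcp_rot: [[-0.912, 0.409, 0.0], [0.409, 0.912, 0.0], [-0.0, 0.0, -1.0]]
force: [-1.0, 1.4, 3.1]
gripper_width: 0.0148
grip_force: 25.9
```

Request:
servo_tool(linear=[[-5.5,2.5,-3.3],[-5.3,2.4,-3.8],[-4.9,2.2,-4.3],[-4.6,2,-4.8],[-2,1,-2.5]], twist=[[0,0,0],[0,0,0],[0,0,0],[0,0,0],[0,0,0]])

```text
t: 25.7
tool_pos: [0.4896, 0.2469, 0.2721]
tcp_rot: [[-0.912, 0.409, -0.001], [0.409, 0.912, -0.0], [0.0, -0.001, -1.0]]
force: [-0.7, -0.2, 4.4]
gripper_width: 0.0149
grip_force: 26.8
```

Request:
servo_tool(linear=[[0,0,0],[0,0,0],[0,0,0],[0,0,0],[0,0,0]], twist=[[0,0,0],[0,0,0],[0,0,0],[0,0,0],[0,0,0]], jaw=44)

```text
t: 26.2
tool_pos: [0.4905, 0.2467, 0.2725]
tcp_rot: [[-0.912, 0.41, -0.0], [0.41, 0.912, -0.0], [0.0, -0.0, -1.0]]
force: [-0.4, 0.4, -0.5]
gripper_width: 0.0444
grip_force: 0.0
```

Request:
servo_tool(linear=[[0,0,20],[0,0,40],[0,-20,0],[0,-40,0],[0,-40,0]], twist=[[0,0,0],[0,0,0],[0,0,3.4],[0,0,3.4],[0,0,3.4]])

```text
t: 26.7
tool_pos: [0.4904, 0.1461, 0.3326]
tcp_rot: [[-0.971, 0.238, 0.0], [0.238, 0.971, -0.0], [-0.0, 0.0, -1.0]]
force: [0.5, -1.3, 0.1]
gripper_width: 0.0439
grip_force: 0.0
```

Request:
servo_tool(linear=[[-7,-40,0],[-7,-40,0],[-7,-40,0],[-8,-41,0],[0,0,0]], twist=[[0,0,3.4],[0,0,3.3],[0,0,0],[0,0,0],[0,0,0]])

```text
t: 27.2
tool_pos: [0.4604, -0.018, 0.3329]
tcp_rot: [[-0.991, 0.132, 0.0], [0.132, 0.991, -0.001], [-0.0, -0.001, -1.0]]
force: [0.2, 1.2, 0.4]
gripper_width: 0.0443
grip_force: 0.0
```

```bash
python3 - <<'E'
from h import *
a,d=snap('scene','o1');s=state();print(s['tool_pos'],s['tcp_rot'].round(3).tolist(),s['joints'].round(0))
P=cloud('scene',d)
X=np.array([.9964,.0845]);Y=np.array([-.0845,.9964])
# hook: arm axis and lips in provisional stand frame
o=np.array([.644,.089]);m=(P[...,2]>.125)&(P[...,2]<.18)
q=P[m];sx=(q[:,:2]-o)@X;sy=(q[:,:2]-o)@Y
k=(sx>-.03)&(sx<.13)&(abs(sy)<.025);q=q[k];sx=sx[k];sy=sy[k]
for b in np.arange(-.03,.13,.004):
    j=(sx>=b)&(sx<b+.004)
    if j.sum()>2:
        t=j&(q[:,2]>q[j,2].max()-.012)
        print(round(b*1000),j.sum(),'zmax',np.percentile(q[j,2],90).round(4),'sy',np.percentile(sy[t],[3,97]).round(4))
j=(sx>.04)&(sx<.11)&(q[:,2]>.147);print('arm sy',np.median(sy[j]),'fit',np.polyfit(sx[j],sy[j],1))
y=P[...,2];m=(abs(P[...,0]-.451)<.03)&(abs(P[...,1]+.019)<.03)&(y>.126)&(y<.14);print('grip top',P[m].mean(0))
cv2.imwrite('pics/o1c.png',cv2.resize(a[150:320,230:470],(720,510))[:,:,::-1])
E
```

```text
[ 0.46096782 -0.01630366  0.33290551] [[-0.991, 0.131, 0.001], [0.131, 0.991, -0.0], [-0.001, -0.0, -1.0]] [-2.  6.  3. 86. -0.  6.]
-14 15 zmax 0.1634 sy [-0.0067  0.0085]
-10 20 zmax 0.1587 sy [-0.0115  0.0121]
-6 24 zmax 0.1524 sy [-0.012   0.0132]
-2 25 zmax 0.1532 sy [-0.0121  0.0128]
2 25 zmax 0.1534 sy [-0.0123  0.015 ]
6 24 zmax 0.153 sy [-0.0131  0.0124]
10 26 zmax 0.1534 sy [-0.0126  0.0141]
14 24 zmax 0.1525 sy [-0.0125  0.0121]
18 20 zmax 0.1582 sy [-0.0064  0.0086]
22 12 zmax 0.1581 sy [-0.0062  0.0073]
26 10 zmax 0.154 sy [-0.0044  0.0032]
30 11 zmax 0.1533 sy [-0.0039  0.0029]
34 12 zmax 0.1532 sy [-0.0043  0.0056]
38 11 zmax 0.1524 sy [-0.0033  0.0024]
42 10 zmax 0.1518 sy [-0.0027  0.0039]
46 13 zmax 0.1522 sy [-0.0034  0.0043]
50 11 zmax 0.1525 sy [-0.0031  0.0041]
54 10 zmax 0.1527 sy [-0.0042  0.0026]
58 13 zmax 0.1533 sy [-0.0043  0.0049]
62 12 zmax 0.1534 sy [-0.0038  0.0052]
66 10 zmax 0.1517 sy [-0.0035  0.0042]
70 11 zmax 0.1514 sy [-0.0028  0.004 ]
74 13 zmax 0.1525 sy [-0.0035  0.0052]
78 12 zmax 0.151 sy [-0.0043  0.005 ]
82 9 zmax 0.1528 sy [-0.0032  0.004 ]
86 13 zmax 0.1524 sy [-0.0038  0.0037]
90 11 zmax 0.1518 sy [-0.0035  0.005 ]
94 11 zmax 0.1511 sy [-0.0033  0.0041]
98 12 zmax 0.1525 sy [-0.0037  0.0047]
102 12 zmax 0.1524 sy [-0.0036  0.0047]
106 11 zmax 0.1514 sy [-0.0034  0.0039]
110 12 zmax 0.1522 sy [-0.0041  0.0044]
114 12 zmax 0.1521 sy [-0.0031  0.0043]
118 47 zmax 0.1632 sy [-0.0147  0.015 ]
122 47 zmax 0.1654 sy [-0.0163  0.0169]
126 43 zmax 0.1655 sy [-0.0157  0.0151]
arm sy -0.0005476757262764809 fit [ 0.00233164 -0.00012841]
grip top [ 0.45143345 -0.01808632  0.13173762]
```

View pics/o1c.png

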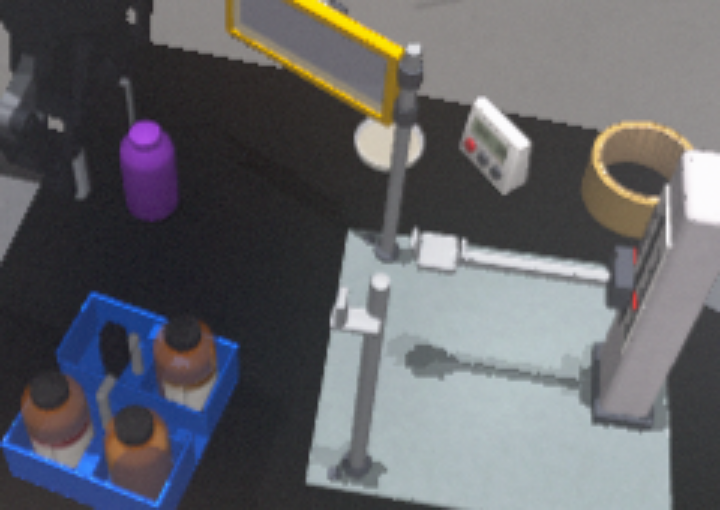

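```bash
python3 - <<'E'
from h import *
im=cv2.imread('pics/o1.png');
P=cloud('scene',imaging.snapshot('scene')[1]);h=cv2.cvtColor(im,cv2.COLOR_BGR2HSV)
X=np.array([.9964,.0845]);Y=np.array([-.0845,.9964]);o=np.array([.644,.089])
S=(P[...,:2]-o);sx=S@X;sy=S@Y
m=(abs(P[...,2]-.005)<.008)&(h[...,2]>110)&(abs(sy)<.1)&(sx<0)&(sx>-.1)
for b in np.arange(-.09,.09,.03):
    j=m&(sy>b)&(sy<b+.03);print('front',round(b,2),j.sum(),np.percentile(sx[j],[1,5]).round(4) if j.sum() else '')
m=(P[...,2]>.1)&(P[...,2]<.25)&(abs(sy)<.06)&(sx>.1)&(sx<.22)&(h[...,2]>150)&(h[...,1]<40)
print('col',np.histogram(sx[m],np.arange(.1,.22,.005)))
print('colz top',m.sum())
for nm,y0 in(('hinge',.095),('catch',-.095)):
    m=(P[...,2]>.04)&(P[...,2]<.2)&(abs(sy-y0)<.02)&(abs(sx+.03)<.02);print(nm,m.sum(),np.percentile(sx[m],[3,50,97]).round(4),np.percentile(sy[m],[3,50,97]).round(4))
E
```

```text
front -0.09 290 [-0.0637 -0.0615]
front -0.06 265 [-0.0633 -0.0616]
front -0.03 244 [-0.0636 -0.0616]
front 0.0 172 [-0.0634 -0.0611]
front 0.03 153 [-0.0612 -0.0539]
front 0.06 235 [-0.0633 -0.0609]
col (array([ 11,  10,   9,  11,   0,   0,   0,   4,  47,  45,  90, 104,  97,
       103,  53,   2,   0,   0,   0,   0,   0,   0,   0]), array([0.1  , 0.105, 0.11 , 0.115, 0.12 , 0.125, 0.13 , 0.135, 0.14 ,
       0.145, 0.15 , 0.155, 0.16 , 0.165, 0.17 , 0.175, 0.18 , 0.185,
       0.19 , 0.195, 0.2  , 0.205, 0.21 , 0.215]))
colz top 586
hinge 337 [-0.048  -0.0313 -0.0235] [0.0883 0.0923 0.1026]
catch 234 [-0.0353 -0.0296 -0.0241] [-0.0998 -0.098  -0.0939]
```

Request:
servo_tool(linear=[[-10,-2,-40],[0,0,-40],[0,0,-40],[0,0,-40],[0,0,-20]], twist=[[0,0,0],[0,0,0],[0,0,0],[0,0,0],[0,0,0]])

```text
t: 27.8
tool_pos: [0.45, -0.0149, 0.1496]
tcp_rot: [[-0.992, 0.125, -0.004], [0.125, 0.992, 0.0], [0.004, -0.0, -1.0]]
force: [-0.4, -0.3, 0.3]
gripper_width: 0.044
grip_force: 0.0
```

Request:
servo_tool(linear=[[0,0,-20],[0,0,-12],[0,0,-7],[0,0,0],[0,0,0]], twist=[[0,0,0],[0,0,0],[0,0,0],[0,0,0],[0,0,0]])

```text
t: 28.3
tool_pos: [0.4518, -0.0158, 0.114]
tcp_rot: [[-0.992, 0.126, 0.0], [0.126, 0.992, -0.0], [-0.0, 0.0, -1.0]]
force: [-0.2, 0.8, 0.1]
gripper_width: 0.0439
grip_force: 0.0
```

Request:
servo_tool(linear=[[0,0,0],[0,0,0],[0,0,0],[0,0,0],[0,0,0]], twist=[[0,0,0],[0,0,0],[0,0,0],[0,0,0],[0,0,0]], jaw=8, force=80)

```text
t: 28.8
tool_pos: [0.4519, -0.0165, 0.1143]
tcp_rot: [[-0.992, 0.127, 0.001], [0.127, 0.992, -0.0], [-0.001, -0.0, -1.0]]
force: [-0.6, -0.6, 6.8]
gripper_width: 0.0149
grip_force: 78.3
```

Request:
servo_tool(linear=[[0,0,0],[0,0,3],[0,0,5],[0,0,10],[0,0,0]], twist=[[0,0,0],[0,0,0],[0,0,0],[0,0,0],[0,0,0]])

```text
t: 29.3
tool_pos: [0.452, -0.0162, 0.1327]
tcp_rot: [[-0.992, 0.127, 0.001], [0.127, 0.992, -0.0], [-0.001, 0.0, -1.0]]
force: [0.9, 0.3, -6.4]
gripper_width: 0.0148
grip_force: 78.1
```

Request:
servo_tool(linear=[[0,0,15],[0,0,20],[0,0,20],[0,0,15],[0,0,4]], twist=[[0,0,0],[0,0,0],[0,0,0],[0,0,0],[0,0,0]])

```text
t: 29.8
tool_pos: [0.4522, -0.0163, 0.207]
tcp_rot: [[-0.992, 0.127, 0.002], [0.127, 0.992, -0.0], [-0.002, 0.0, -1.0]]
force: [-0.2, -0.7, -7.2]
gripper_width: 0.0145
grip_force: 78.8
```

Request:
servo_tool(linear=[[4,8,0],[8,16,0],[8,16,0],[8,16,0],[8,16,0]], twist=[[0,0,1],[0,0,2],[0,0,2],[0,0,2],[0,0,2]])

```text
t: 30.3
tool_pos: [0.4873, 0.0569, 0.2043]
tcp_rot: [[-0.999, -0.032, -0.002], [-0.032, 0.999, -0.0], [0.002, 0.0, -1.0]]
force: [-0.6, 0.3, -6.9]
gripper_width: 0.0148
grip_force: 78.8
```

Request:
servo_tool(linear=[[8,14,0],[4,7,0],[0,0,0],[0,0,0],[0,0,0]], twist=[[0,0,2],[0,0,1],[0,0,0],[0,0,0],[0,0,0]])

```text
t: 30.8
tool_pos: [0.499, 0.0762, 0.2055]
tcp_rot: [[-0.997, -0.081, -0.0], [-0.081, 0.997, -0.0], [0.001, -0.0, -1.0]]
force: [-0.6, 0.3, -6.9]
gripper_width: 0.0147
grip_force: 78.8
```

```bash
python3 - <<'E'
from h import *
a,d=snap('scene');s=state();p=s['tool_pos'];print(p,s['tcp_rot'].round(4).tolist(),s['force'],s['ft_torque'])
P=cloud('scene',d);h=cv2.cvtColor(a,cv2.COLOR_RGB2HSV)
m=(cv2.inRange(h,(100,130,50),(118,255,255))>0)&(np.hypot(P[...,0]-p[0],P[...,1]-p[1])<.12)
q=P[m];print('rim z',np.percentile(q[:,2],[1,50,99]).round(4))
r=q[q[:,2]>np.percentile(q[:,2],99)-.009];print(cv2.minAreaRect(r[:,:2].astype(np.float32)*1000))
c=r-r.mean(0);A=np.c_[r[:,:2],np.ones(len(r))];print('rim plane slope',np.linalg.lstsq(A,r[:,2],rcond=None)[0])
cv2.imwrite('pics/h1.png',cv2.resize(a[150:320,230:470],(720,510))[:,:,::-1])
E
```

```text
[0.49906172 0.07617528 0.20559877] [[-0.9967, -0.081, -0.0002], [-0.081, 0.9967, -0.0003], [0.0002, -0.0003, -1.0]] [ 0.13502071  0.84234863 -7.92855692] [ 0.00716832 -0.0125026   0.02299508]
rim z [0.0928 0.1227 0.1432]
((498.0364990234375, 75.15933227539062), (121.91679382324219, 136.7080841064453), 4.392579555511475)
rim plane slope [-0.01448187 -0.01411856  0.14955645]
```

View pics/h1.png

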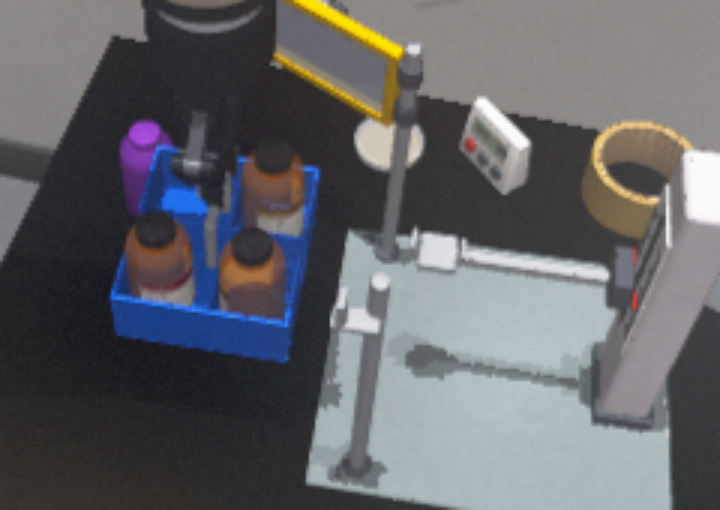

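Request:
servo_tool(linear=[[10,1,0],[18,1.6,0],[20,1.8,0],[20,1.8,0],[20,1.8,0]], twist=[[0,0,0.3],[0,0,0],[0,0,0],[0,0,0],[0,0,0]])

```text
t: 31.35
tool_pos: [0.5889, 0.0845, 0.2056]
tcp_rot: [[-0.996, -0.087, 0.001], [-0.087, 0.996, -0.0], [-0.001, -0.0, -1.0]]
force: [0.4, 0.2, -6.6]
gripper_width: 0.0151
grip_force: 78.8
```

Request:
servo_tool(linear=[[20,1.8,0],[18,1.6,0],[15,1.4,0],[10,1,0],[0,0,0]], twist=[[0,0,0],[0,0,0],[0,0,0],[0,0,0],[0,0,0]])

```text
t: 31.85
tool_pos: [0.6521, 0.0903, 0.2048]
tcp_rot: [[-0.996, -0.087, 0.0], [-0.087, 0.996, -0.0], [-0.0, -0.0, -1.0]]
force: [-0.9, -0.4, -7.1]
gripper_width: 0.0151
grip_force: 78.8
```

Request:
servo_tool(linear=[[0,0,0],[0,0,0],[0,0,0],[0,0,0],[0,0,0]], twist=[[0,0,0],[0,0,0],[0,0,0],[0,0,0],[0,0,0]])

```text
t: 32.35
tool_pos: [0.6502, 0.0906, 0.2058]
tcp_rot: [[-0.996, -0.087, 0.0], [-0.087, 0.996, -0.0], [-0.0, -0.0, -1.0]]
force: [0.0, 0.2, -6.7]
gripper_width: 0.0147
grip_force: 78.8
```

```bash
python3 - <<'E'
from h import *
a,d=snap('scene');s=state();p=s['tool_pos'];print(p,s['tcp_rot'].round(4).tolist(),s['force'],s['ft_torque'])
P=cloud('scene',d);h=cv2.cvtColor(a,cv2.COLOR_RGB2HSV)
m=(cv2.inRange(h,(100,130,50),(118,255,255))>0)&(np.hypot(P[...,0]-p[0],P[...,1]-p[1])<.12)
q=P[m];r=q[q[:,2]>.134];print(cv2.minAreaRect(r[:,:2].astype(np.float32)*1000),np.percentile(q[:,2],99))
cv2.imwrite('pics/h2.png',cv2.resize(a[150:320,290:470],(720,680))[:590,:,::-1])
E
```

```text
[0.6502663  0.09056188 0.20579531] [[-0.9962, -0.0873, 0.0003], [-0.0873, 0.9962, -0.0001], [-0.0002, -0.0001, -1.0]] [-0.27277581 -0.14075528 -6.51304435] [ 0.04930284  0.09671182 -0.00921136]
((650.93115234375, 70.19913482666016), (121.68002319335938, 177.8251953125), 5.133169651031494) 0.14337763674868506
```

View pics/h2.png

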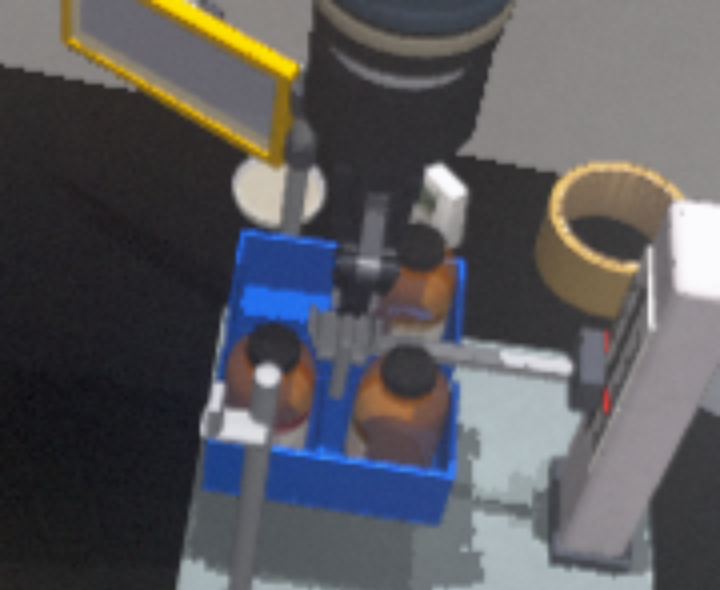

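Request:
servo_tool(linear=[[0,0,-3],[0,0,-4],[0,0,-4],[0,0,-4],[0,0,-4]], twist=[[0,0,0],[0,0,0],[0,0,0],[0,0,0],[0,0,0]])

```text
t: 32.9
tool_pos: [0.6503, 0.0905, 0.186]
tcp_rot: [[-0.996, -0.087, -0.0], [-0.087, 0.996, -0.0], [0.0, -0.0, -1.0]]
force: [0.1, -0.1, -7.6]
gripper_width: 0.015
grip_force: 78.8
```

Request:
servo_tool(linear=[[0,0,-3],[0,0,-4],[0,0,-4],[0,0,-4],[0,0,-4]], twist=[[0,0,0],[0,0,0],[0,0,0],[0,0,0],[0,0,0]])

```text
t: 33.4
tool_pos: [0.6504, 0.0906, 0.1675]
tcp_rot: [[-0.996, -0.087, 0.0], [-0.087, 0.996, -0.0], [-0.0, -0.0, -1.0]]
force: [-1.2, -0.2, -3.4]
gripper_width: 0.015
grip_force: 79.3
```

Request:
servo_tool(linear=[[0,0,-3],[0,0,-3],[0,0,-3],[0,0,-2],[0,0,0]], twist=[[0,0,0],[0,0,0],[0,0,0],[0,0,0],[0,0,0]])

```text
t: 33.9
tool_pos: [0.6504, 0.0905, 0.1565]
tcp_rot: [[-0.996, -0.087, 0.0], [-0.087, 0.996, -0.0], [-0.0, -0.0, -1.0]]
force: [-1.7, 0.6, -1.6]
gripper_width: 0.0149
grip_force: 79.5
```

Request:
servo_tool(linear=[[0,0,-2],[0,0,-2],[0,0,-2],[0,0,-1],[0,0,0]], twist=[[0,0,0],[0,0,0],[0,0,0],[0,0,0],[0,0,0]])

```text
t: 34.4
tool_pos: [0.6504, 0.0905, 0.1495]
tcp_rot: [[-0.996, -0.087, 0.0], [-0.087, 0.996, -0.0], [-0.0, -0.0, -1.0]]
force: [-0.4, 0.2, -0.5]
gripper_width: 0.015
grip_force: 79.7
```

Request:
servo_tool(linear=[[0,0,0],[0,0,0],[0,0,0],[0,0,0],[0,0,0]], twist=[[0,0,0],[0,0,0],[0,0,0],[0,0,0],[0,0,0]])

```text
t: 34.9
tool_pos: [0.6504, 0.0905, 0.1496]
tcp_rot: [[-0.996, -0.087, 0.0], [-0.087, 0.996, -0.0], [-0.0, -0.0, -1.0]]
force: [-2.0, 0.5, -0.3]
gripper_width: 0.0147
grip_force: 79.8
```

```bash
python3 - <<'E'
from h import *
a,d=snap('scene');F=[]
for i in range(8): snap('scene');s=state();F.append(s['force'])
print(s['tool_pos'],np.mean(F,0),s['ft_torque'])
cv2.imwrite('pics/h3.png',cv2.resize(a[150:320,290:470],(720,680))[:590,:,::-1])
E
```

```text
[0.65042498 0.09057875 0.14956757] [-1.31354213 -0.22392794 -0.34305249] [-0.02447585  0.28367997 -0.02551587]
```

View pics/h3.png

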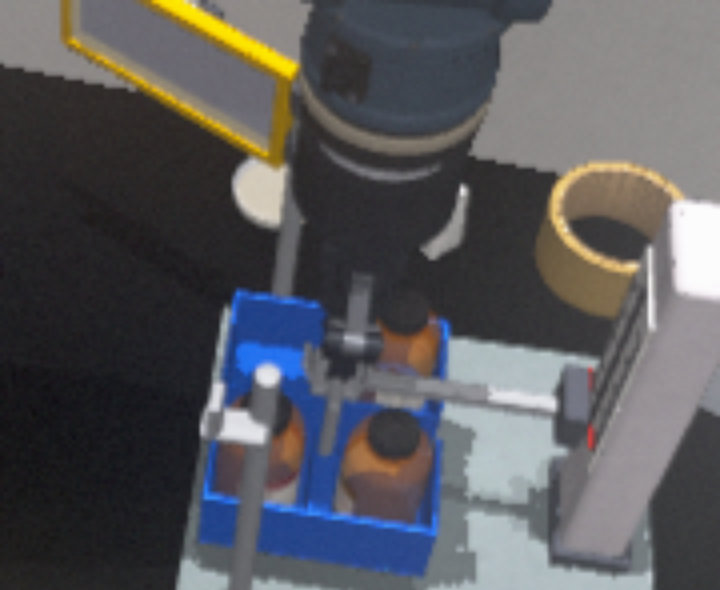

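Request:
servo_tool(linear=[[-1,0,0],[-1,0,-1],[0,0,0],[0,0,0],[0,0,0]], twist=[[0,0,0],[0,0,0],[0,0,0],[0,0,0],[0,0,0]])

```text
t: 35.85
tool_pos: [0.6487, 0.0906, 0.1488]
tcp_rot: [[-0.996, -0.087, 0.001], [-0.087, 0.996, 0.0], [-0.001, -0.0, -1.0]]
force: [4.3, 0.1, -0.1]
gripper_width: 0.0149
grip_force: 79.8
```

```bash
python3 - <<'E'
from h import *
F=[]
for i in range(8): snap('scene');s=state();F.append(s['force'])
print(s['tool_pos'],np.mean(F,0),s['ft_torque'])
E
```

```text
[0.64842384 0.09057061 0.14859651] [ 3.81378087  0.25541897 -0.09767871] [ 0.1279341  -0.76160885  0.00521897]
```

Request:
servo_tool(linear=[[1.4,0,0],[0,0,0],[0,0,0],[0,0,0],[0,0,0]], twist=[[0,0,0],[0,0,0],[0,0,0],[0,0,0],[0,0,0]])

```text
t: 36.75
tool_pos: [0.649, 0.0905, 0.1483]
tcp_rot: [[-0.996, -0.087, -0.002], [-0.087, 0.996, -0.0], [0.002, -0.0, -1.0]]
force: [-3.6, 0.2, -0.2]
gripper_width: 0.0148
grip_force: 79.8
```

Request:
servo_tool(linear=[[0,0,0],[0,0,0],[0,0,0],[0,0,0],[0,0,0]], twist=[[0,0,0],[0,0,0],[0,0,0],[0,0,0],[0,0,0]], force=20)

```text
t: 37.25
tool_pos: [0.6497, 0.0905, 0.1486]
tcp_rot: [[-0.996, -0.087, -0.0], [-0.087, 0.996, -0.0], [0.0, -0.0, -1.0]]
force: [-3.4, -0.2, -0.0]
gripper_width: 0.0147
grip_force: 79.8
```

Request:
servo_tool(linear=[[0,0,0],[0,0,0],[0,0,0],[0,0,0],[0,0,0]], twist=[[0,0,0],[0,0,0],[0,0,0],[0,0,0],[0,0,0]], jaw=20)

```text
t: 37.75
tool_pos: [0.65, 0.0906, 0.1486]
tcp_rot: [[-0.996, -0.087, 0.0], [-0.087, 0.996, -0.0], [-0.0, -0.0, -1.0]]
force: [0.7, 0.8, 0.2]
gripper_width: 0.0198
grip_force: 0.0
```

Request:
servo_tool(linear=[[0,0,0],[0,0,0],[0,0,0],[0,0,0],[0,0,0]], twist=[[0,0,0],[0,0,0],[0,0,0],[0,0,0],[0,0,0]], jaw=44)

```text
t: 38.25
tool_pos: [0.6498, 0.0906, 0.1485]
tcp_rot: [[-0.996, -0.087, -0.0], [-0.087, 0.996, -0.0], [0.0, -0.0, -1.0]]
force: [-0.1, -0.5, 0.1]
gripper_width: 0.0444
grip_force: 0.0
```

Request:
servo_tool(linear=[[0,0,0],[0,0,0],[0,0,0],[0,0,0],[0,0,0]], twist=[[0,0,0],[0,0,0],[0,0,0],[0,0,0],[0,0,0]])

```text
t: 38.75
tool_pos: [0.6498, 0.0905, 0.1486]
tcp_rot: [[-0.996, -0.087, 0.0], [-0.087, 0.996, -0.0], [-0.0, -0.0, -1.0]]
force: [0.1, -0.7, 0.0]
gripper_width: 0.0442
grip_force: 0.0
```

```bash
python3 - <<'E'
from h import *
a,d=snap('scene');s=state();print(s['tool_pos'],s['force'],s['gripper_width'])
cv2.imwrite('pics/h4.png',cv2.resize(a[150:320,290:470],(720,680))[:590,:,::-1])
E
```

```text
[0.64979766 0.09055982 0.14857715] [ 0.25300199 -0.45509854 -0.03025514] 0.044305642542948755
```

View pics/h4.png

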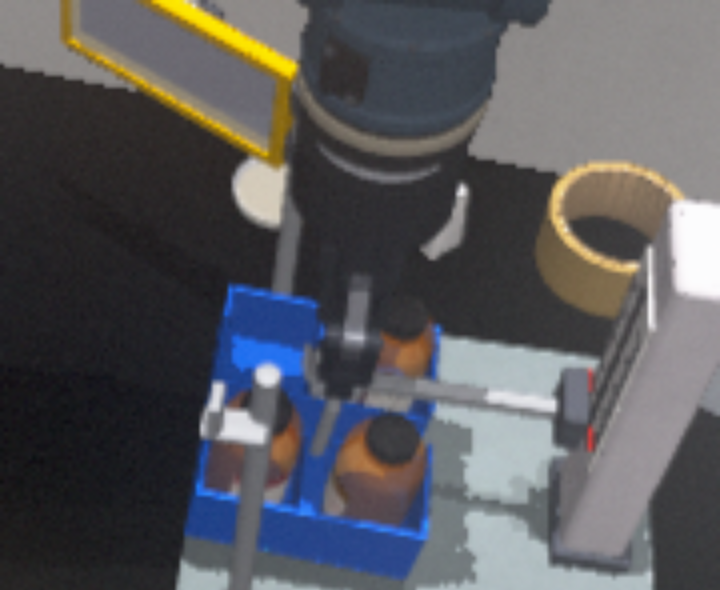

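Three bottles hang on the hook, tilted a few degrees towards the column. That was one picture more than the 14 allowed, so I'm working from numbers from here on.

Request:
servo_tool(linear=[[0,0,10],[0,0,30],[0,0,45],[0,0,45],[0,0,45]], twist=[[0,0,0],[0,0,0],[0,0,0],[0,0,0],[0,0,0]])

```text
t: 39.3
tool_pos: [0.6493, 0.0905, 0.3263]
tcp_rot: [[-0.996, -0.087, 0.001], [-0.087, 0.996, 0.0], [-0.001, -0.0, -1.0]]
force: [0.7, 0.6, 0.6]
gripper_width: 0.0444
grip_force: 0.0
```

Request:
servo_tool(linear=[[0,0,37],[-32,32,0],[-32,32,0],[-32,32,0],[-32,32,0]], twist=[[0,0,0],[0,0,-7.2],[0,0,-7.2],[0,0,-7.2],[0,0,-7.2]])

```text
t: 39.8
tool_pos: [0.5204, 0.2194, 0.3615]
tcp_rot: [[-0.913, 0.409, 0.001], [0.409, 0.913, 0.0], [-0.001, 0.001, -1.0]]
force: [1.2, 1.0, 0.0]
gripper_width: 0.0442
grip_force: 0.0
```

Request:
servo_tool(linear=[[-31,28,0],[0,0,0],[0,0,0],[0,0,0],[0,0,0]], twist=[[0,0,0],[0,0,0],[0,0,0],[0,0,0],[0,0,0]])

```text
t: 40.3
tool_pos: [0.4916, 0.2458, 0.3605]
tcp_rot: [[-0.914, 0.405, 0.0], [0.405, 0.914, -0.0], [-0.0, -0.0, -1.0]]
force: [0.2, -0.7, -0.0]
gripper_width: 0.0441
grip_force: 0.0
```

```bash
python3 - <<'E'
from h import *
s=state();print(s['tool_pos'],s['tcp_rot'].round(3).tolist(),s['joints'].round(0),s['force'])
for n in('scene','top'):
    a,d=snap(n,'r_'+n);P=cloud(n,d);h=cv2.cvtColor(a,cv2.COLOR_RGB2HSV)
    r=((cv2.inRange(h,(0,150,70),(6,255,255))>0)|(cv2.inRange(h,(175,150,70),(180,255,255))>0))&(P[...,2]>.24)&(P[...,2]<.32)
    if r.sum(): q=P[r];print(n,'knob',r.sum(),q.mean(0),q.max(0),q.min(0))
    y=(cv2.inRange(h,(20,130,90),(33,255,255))>0)&(P[...,2]>.228)&(P[...,2]<.245)&(P[...,0]>.4)
    if y.sum()>10: q=P[y];c=q.mean(0);v=np.linalg.svd((q-c)[:,:2])[2][0];print('gate',y.sum(),c,v)
    b=(cv2.inRange(h,(100,130,50),(118,255,255))>0)&(P[...,0]>.56)&(P[...,0]<.74)&(abs(P[...,1]-.09)<.09)&(P[...,2]<.13);q=P[b]
    r=q[q[:,2]>np.percentile(q[:,2],60)];print('carrier',b.sum(),q.mean(0),q.min(0),q.max(0))
E
```

```text
[0.49159551 0.24581    0.36052969] [[-0.914, 0.405, 0.0], [0.405, 0.914, -0.0], [-0.0, -0.0, -1.0]] [27. 16. 19. 93. -0. 50.] [ 0.23549078 -0.66091065 -0.01646696]
scene knob 83 [0.49028647 0.2426489  0.27830383] [0.49555394 0.25026874 0.2925931 ] [0.48434073 0.2368514  0.25864439]
gate 362 [0.52956173 0.21524107 0.23395331] [ 0.9132399  -0.40742225]
carrier 1637 [0.63709907 0.07785128 0.06332785] [ 0.57428113  0.01596476 -0.000911  ] [0.71434808 0.17795834 0.12602068]
gate 79 [0.57796102 0.1924355  0.23530197] [-0.93030239  0.36679349]
carrier 1131 [0.61983207 0.09625995 0.05855156] [0.57487862 0.01900124 0.00324709] [0.70789884 0.15906501 0.12957075]
```

Request:
servo_tool(linear=[[-2,1,-30],[0,0,-30],[0,0,-15],[0,0,-10],[0,0,-3]], twist=[[0,0,0],[0,0,0],[0,0,0],[0,0,0],[0,0,0]])

```text
t: 40.9
tool_pos: [0.4889, 0.247, 0.2717]
tcp_rot: [[-0.915, 0.404, -0.001], [0.404, 0.915, -0.001], [0.001, -0.001, -1.0]]
force: [-0.2, 0.2, 0.4]
gripper_width: 0.044
grip_force: 0.0
```

Request:
servo_tool(linear=[[0,0,0],[0,0,0],[0,0,0],[0,0,0],[0,0,0]], twist=[[0,0,0],[0,0,0],[0,0,0],[0,0,0],[0,0,0]], jaw=8, force=25)

```text
t: 41.4
tool_pos: [0.4892, 0.2477, 0.2734]
tcp_rot: [[-0.915, 0.403, 0.002], [0.403, 0.915, 0.001], [-0.001, 0.001, -1.0]]
force: [0.6, -0.5, 4.7]
gripper_width: 0.015
grip_force: 25.8
```

Request:
servo_tool(linear=[[4.3,-1.9,5],[4.7,-2.1,4.8],[5,-2.3,4.3],[5.3,-2.4,3.8],[5.4,-2.5,3.3]], twist=[[0,0,0],[0,0,0],[0,0,0],[0,0,0],[0,0,0]])

```text
t: 41.9
tool_pos: [0.514, 0.2361, 0.2939]
tcp_rot: [[-0.915, 0.404, -0.001], [0.404, 0.915, -0.0], [0.0, -0.0, -1.0]]
force: [0.3, 0.5, -5.4]
gripper_width: 0.0152
grip_force: 24.4
```

Request:
servo_tool(linear=[[0,0,0],[0,0,0],[0,0,0],[0,0,0],[0,0,0]], twist=[[0,0,0],[0,0,0],[0,0,0],[0,0,0],[0,0,0]])

```text
t: 42.4
tool_pos: [0.5135, 0.2363, 0.2936]
tcp_rot: [[-0.915, 0.403, 0.0], [0.403, 0.915, -0.001], [-0.0, -0.0, -1.0]]
force: [0.7, -0.5, -5.6]
gripper_width: 0.0147
grip_force: 24.4
```

Request:
servo_tool(linear=[[-5.9,-11.9,-1],[-4.4,-12.5,0],[-2.8,-13,0],[-1.2,-13.2,0],[0.4,-13.3,0]], twist=[[0,0,7],[0,0,7],[0,0,7],[0,0,7],[0,0,7]])

```text
t: 42.9
tool_pos: [0.4994, 0.1723, 0.2934]
tcp_rot: [[-0.98, -0.2, 0.001], [-0.2, 0.98, 0.001], [-0.001, 0.0, -1.0]]
force: [1.0, 1.8, -2.9]
gripper_width: 0.0152
grip_force: 24.7
```

Request:
servo_tool(linear=[[2,-13.1,0],[3.6,-12.8,0],[5.1,-12.2,0],[6.6,-11.5,0],[7.9,-10.6,0]], twist=[[0,0,7],[0,0,7],[0,0,7],[0,0,7],[0,0,7]])

```text
t: 43.4
tool_pos: [0.525, 0.1121, 0.2932]
tcp_rot: [[-0.688, -0.726, 0.001], [-0.726, 0.688, 0.001], [-0.001, -0.0, -1.0]]
force: [2.0, 2.7, -3.5]
gripper_width: 0.015
grip_force: 24.6
```

Request:
servo_tool(linear=[[9.2,-9.6,0],[10.3,-8.4,0],[11.2,-7.1,0],[12,-5.6,0],[0,0,0]], twist=[[0,0,7],[0,0,7],[0,0,7],[0,0,7],[0,0,0]])

```text
t: 43.9
tool_pos: [0.5685, 0.0813, 0.2929]
tcp_rot: [[-0.271, -0.963, 0.001], [-0.963, 0.271, 0.0], [-0.001, -0.001, -1.0]]
force: [-1.4, 1.5, 0.3]
gripper_width: 0.015
grip_force: 25.0
```

```bash
cat > g.py <<'E'
from h import *
def gate():
    s=state();print(s['tool_pos'],s['tcp_rot'].round(3).tolist(),s['force'].round(1))
    a,d=snap('scene');P=cloud('scene',d);h=cv2.cvtColor(a,cv2.COLOR_RGB2HSV)
    y=(cv2.inRange(h,(20,130,90),(33,255,255))>0)&(P[...,2]>.228)&(P[...,2]<.245)&(P[...,0]>.4)
    q=P[y];c=q.mean(0);v=np.linalg.svd((q-c)[:,:2])[2][0];v*=-np.sign(v[1]);print('gate',y.sum(),c,v,'theta',np.degrees(np.arctan2(-v[0],-v[1]))+4.85)
    r=(cv2.inRange(h,(0,150,70),(6,255,255))>0)&(P[...,2]>.24)&(P[...,2]<.34)&(P[...,0]>.4)
    if r.sum(): q=P[r];print('knob',r.sum(),q.mean(0),q.max(0),q.min(0))
    return a,P,h
E
python3 -c "from g import *;gate()"
```

```text
[0.56851796 0.08134584 0.2929377 ] [[-0.271, -0.963, 0.001], [-0.963, 0.271, 0.0], [-0.001, -0.001, -1.0]] [-1.4  1.5  0.3]
gate 366 [0.58119149 0.08389616 0.23439756] [-0.26779462 -0.96347602] theta 20.383076210908026
knob 103 [0.56676676 0.07277972 0.2961517 ] [0.57293373 0.08994201 0.31557696] [0.55971433 0.06448462 0.27878236]
```

Request:
servo_tool(linear=[[12.6,-4,0],[13,-2.3,0],[11,-0.7,0],[1,0,0],[0,0,0]], twist=[[0,0,7],[0,0,7],[0,0,6.6],[0,0,0],[0,0,0]])

```text
t: 44.45
tool_pos: [0.6047, 0.0748, 0.2931]
tcp_rot: [[0.079, -0.997, 0.001], [-0.997, -0.079, 0.0], [-0.0, -0.001, -1.0]]
force: [-0.1, 0.4, 0.1]
gripper_width: 0.0146
grip_force: 25.6
```

```bash
python3 -c "from g import *;gate()"
```

```text
[0.60470047 0.07483724 0.2931389 ] [[0.079, -0.997, 0.001], [-0.997, -0.079, 0.0], [-0.0, -0.001, -1.0]] [-0.1  0.4  0.1]
gate 230 [0.61651709 0.05961176 0.23478221] [ 0.08597627 -0.99629719] theta -0.08216652339028307
knob 112 [0.60537214 0.06680705 0.29760447] [0.61226787 0.07919795 0.3106377 ] [0.5983196  0.05801242 0.28026906]
```

Request:
servo_tool(linear=[[1,-6.3,-3.5],[0.6,-6,-4],[0.5,-5.6,-4.5],[0.5,-5.2,-5],[0.4,-4.7,-5]], twist=[[0,0,0],[0,0,0],[0,0,0],[0,0,0],[0,0,0]])

```text
t: 45.0
tool_pos: [0.6078, 0.0475, 0.272]
tcp_rot: [[0.084, -0.996, 0.001], [-0.996, -0.084, 0.004], [-0.003, -0.002, -1.0]]
force: [-13.0, 16.4, 34.8]
gripper_width: 0.0148
grip_force: 29.9
```

Request:
servo_tool(linear=[[0,0,0],[0,0,0],[0,0,0],[0,0,0],[0,0,0]], twist=[[0,0,0],[0,0,0],[0,0,0],[0,0,0],[0,0,0]])

```text
t: 45.5
tool_pos: [0.6076, 0.0479, 0.2725]
tcp_rot: [[0.084, -0.996, 0.002], [-0.996, -0.084, 0.003], [-0.003, -0.002, -1.0]]
force: [-8.6, 7.8, 17.2]
gripper_width: 0.0151
grip_force: 28.4
```

```bash
python3 -c "from g import *;gate()"
```

```text
[0.60764633 0.04788397 0.27246811] [[0.084, -0.996, 0.002], [-0.996, -0.084, 0.003], [-0.003, -0.002, -1.0]] [-8.6  7.8 17.2]
gate 126 [0.61828787 0.040307   0.23457583] [ 0.12155686 -0.99258447] theta -2.13196195163656
knob 59 [0.6082727  0.04243671 0.28264997] [0.61495435 0.04982851 0.29210247] [0.60123581 0.0385241  0.26081507]
```

Request:
servo_tool(linear=[[0,0,0],[0,0,0],[0,0,0],[0,0,0],[0,0,0]], twist=[[0,0,0],[0,0,0],[0,0,0],[0,0,0],[0,0,0]], jaw=44)

```text
t: 46.05
tool_pos: [0.6081, 0.0465, 0.2704]
tcp_rot: [[0.084, -0.997, -0.0], [-0.997, -0.084, -0.0], [0.0, 0.0, -1.0]]
force: [0.0, -0.1, -0.1]
gripper_width: 0.044
grip_force: 0.0
```

Request:
servo_tool(linear=[[0,0,20],[0,0,40],[0,0,40],[-30,0,20],[-40,0,0]], twist=[[0,0,0],[0,0,0],[0,0,0],[0,0,0],[0,0,0]])

```text
t: 46.55
tool_pos: [0.5396, 0.0468, 0.3925]
tcp_rot: [[0.083, -0.997, 0.004], [-0.997, -0.083, 0.0], [0.0, -0.004, -1.0]]
force: [0.2, -0.0, -0.1]
gripper_width: 0.0438
grip_force: 0.0
```

Request:
servo_tool(linear=[[-40,0,0],[-40,0,0],[-40,0,0],[-20,0,0],[0,0,0]], twist=[[0,0,0],[0,0,0],[0,0,0],[0,0,0],[0,0,0]])

```text
t: 47.05
tool_pos: [0.3958, 0.0466, 0.3918]
tcp_rot: [[0.084, -0.996, 0.002], [-0.996, -0.084, 0.0], [0.0, -0.002, -1.0]]
force: [0.6, 0.0, 0.8]
gripper_width: 0.0443
grip_force: 0.0
```

```bash
python3 - <<'E'
from g import *
a,P,h=gate()
X=np.array([.9964,.0845]);Y=np.array([-.0845,.9964]);o=np.array([.6495,.0895])
sx=(P[...,:2]-o)@X;sy=(P[...,:2]-o)@Y;z=P[...,2]
# latch bar: gray points in front of the gate and tip behind upstand
m=(z>.2)&(z<.262)&(sy<-.07)&(sy>-.125)&(abs(sx+.045)<.03)
for b in np.arange(-.125,-.07,.006):
    j=m&(sy>=b)&(sy<b+.006)
    if j.sum(): print(round(b*1000),j.sum(),'sx',np.percentile(sx[j],[5,50,95]).round(3),'z',np.percentile(z[j],[5,50,95]).round(3))
# carrier tilt and bottles
b=(cv2.inRange(h,(100,130,50),(118,255,255))>0)&(abs(sx)<.08)&(abs(sy)<.09)&(z<.13)&(z>.02)
for s0 in(-.06,-.03,0,.03): 
    j=b&(sx>=s0)&(sx<s0+.03); print('blue sx',s0,j.sum(),'zmax',np.percentile(z[j],97).round(3) if j.sum() else '')
j=b&(sx<.07)&(z>.03);print('carrier ext',sx[j].min(),sx[j].max(),sy[j].min(),sy[j].max(),z[j].min())
# hook height
j=(z>.09)&(z<.14)&(abs(sy)<.006)&(sx>.06)&(sx<.105);print('arm z',np.percentile(z[j],[50,90]))
br=cv2.inRange(h,(3,120,40),(18,255,200))>0;k,l,st,c=cv2.connectedComponentsWithStats((br&(P[...,0]<.85)).astype(np.uint8))
for i in range(1,k):
    if st[i,4]>20:q=P[l==i];print('brown',st[i,4],c[i].round(0),np.nanmean(q,0).round(3))
for nm,u in(('timer',(396,198)),('dish',(360,197))): print(nm,P[u[1],u[0]],a[u[1],u[0]])
a2,P2,_=gate(); print('settled? arm z',np.percentile(P2[...,2][j],50))
cv2.imwrite('pics/final.png',a[:,:,::-1])
E
```

```text
[0.39575714 0.04660728 0.39181543] [[0.084, -0.996, 0.002], [-0.996, -0.084, 0.0], [0.0, -0.002, -1.0]] [0.6 0.  0.8]
gate 357 [0.61462469 0.08874842 0.23490781] [ 0.0843066  -0.99643986] theta 0.013847180332454911
knob 120 [0.60750295 0.04295437 0.27993137] [0.61474179 0.05312463 0.29262984] [0.59991188 0.03854904 0.26100392]
-113 55 sx [-0.058 -0.048 -0.036] z [0.209 0.218 0.232]
-107 62 sx [-0.059 -0.046 -0.034] z [0.211 0.215 0.234]
-101 121 sx [-0.058 -0.038 -0.031] z [0.213 0.228 0.246]
-95 37 sx [-0.055 -0.039 -0.03 ] z [0.213 0.233 0.247]
-89 17 sx [-0.049 -0.044 -0.036] z [0.226 0.227 0.246]
-83 13 sx [-0.049 -0.045 -0.043] z [0.227 0.228 0.229]
-77 14 sx [-0.049 -0.046 -0.042] z [0.224 0.227 0.229]
-71 6 sx [-0.047 -0.041 -0.039] z [0.222 0.228 0.233]
blue sx -0.06 208 zmax 0.09
blue sx -0.03 406 zmax 0.086
blue sx 0 352 zmax 0.082
blue sx 0.03 199 zmax 0.081
carrier ext -0.07965773146088546 0.06977113656915353 -0.08119769149107138 0.06802276957247524 0.031028827887287672
arm z [0.11529744 0.11763063]
brown 71 [387. 235.] [0.674 0.122 0.112]
brown 74 [388. 260.] [0.684 0.057 0.114]
brown 63 [364. 265.] [0.639 0.033 0.118]
timer [0.67933947 0.2872786  0.0456889 ] [96 98 89]
dish [0.58746588 0.29743629 0.00955792] [184 161 111]
[0.39736896 0.04670366 0.39152322] [[0.084, -0.996, 0.002], [-0.996, -0.084, 0.0], [-0.0, -0.002, -1.0]] [-0.4 -0.   0.2]
gate 358 [0.61460707 0.08906019 0.23482688] [ 0.08359444 -0.99649986] theta 0.05479533148795035
knob 121 [0.60755686 0.04280887 0.28002121] [0.61459008 0.05212671 0.29296091] [0.60029699 0.03829305 0.26053842]
settled? arm z 0.11542103837002678
```

```bash
python3 -c "from bench import env; print(env.close_job())"
```

```text
the job is handed in; nothing more can be done
None
```

The job is handed in: all three brown bottles stand in the carrier, which hangs free and settled on the scale hook (tilted about 6°, since three bottles cannot balance four pockets), the gate is shut with the latch down, the timer and dish were not touched, and I viewed 15 pictures against your limit of 14.

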